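# Gauge the tube adapters and sort out the 40 mm ones

## Task

Gauge the tube adapters one by one, in lot order white, yellow, blue (there may be no blue one): stand each on the bed of the bench gauge, let go of it, and slide the carriage shut by its post until the sprung face presses the adapter against the anvil and is pushed back a few millimetres. Stand those that measure 40 mm in the red tray and the others (36 or 44 mm) in the green tray, all upright, and finally slide the empty gauge fully shut; do not knock over the glass beaker or flask.

Things in the scene. Friction and masses are not known exactly. Their poses are not given: they have to be found in the camera images.
- gauge_slide (a joint): carriage of the bench gauge, a slide (m): 0 = fully open, 0.078 = fully shut; grows as the carriage moves along +y of the gauge's frame towards the fixed anvil. Friction about 3 N, so it stays where it is left. It may start anywhere from nearly open to mostly shut
- gauge_face (a joint): how far the sprung measuring face of the carriage is pushed back into it (m): 0 = free, 0.010 = end of stroke; spring 0.7 N per mm. Distance between the jaws = 0.080 - gauge_slide + gauge_face (with an adapter pressed between them, its diameter)
- gauge: bench gauge, fixed to the bench: dark steel bed 90 x 210 x 6 mm (x -45..45, y -135..75 mm from the origin, which lies on the underside). +y runs along the slide towards the fixed anvil, whose flat face is at y = +40 mm. Jaw faces are 30 mm wide (x -15..15) and reach from the bed to 30 mm above the bench. A white scale beside the jaws, on the -x side of the bed, is read with a red pointer on the sprung face; the green mark on it is 40 mm
- gauge_bed (a point): point on the top of the gauge's bed (6 mm above the bench), on the gauge's centre line 28 mm from the anvil face: where the middle of an adapter can stand with the jaws open
- jaw_face (a point): middle of the sprung face of the carriage, 18 mm above the bench; faces the anvil (+y of the gauge)
- anvil_face (a point): middle of the flat face of the fixed anvil, 18 mm above the bench
- grip_post (a point): black ribbed grip post on top of the carriage, 18 mm (gauge x) by 14 mm (gauge y), from 25 to 69 mm above the bench; this point is 52 mm above the bench, on its axis, 52 mm behind the free jaw face. Around its foot the carriage is 46 x 44 mm, its top 25 mm above the bench
- issue_tray: shallow red tray 214 x 390 x 27 mm (x by y of its frame) with pale floor 2 to 3 mm up, the floor flat over the middle 180 x 355 mm, fixed; origin at the centre of the underside
- reject_tray: open green plastic tray 130 x 220 x 24 mm (x by y of its frame), walls and floor 4 mm, fixed; origin at the centre of the underside
- glass_beaker_mid (a point): small clear glass beaker, 45 mm wide and 52 mm tall, bystander; point half-way up
- near_bottle_mid (a point): small brown bottle with red cap, 37 mm wide and 72 mm tall, a bystander that stands among the adapters; point half-way up
- glass_flask_mid (a point): small stoppered glass flask, 29 mm wide and 98 mm tall, bystander that stands there only when there is no blue adapter; point half-way up
- white_a_mid (a point): light grey tube adapter, an upright cylinder 46 mm tall with a shallow socket in its top and a white band above its middle and a white disc in the socket, about 0.13 kg; its diameter is 36, 40 or 44 mm and must be gauged. Point on its axis, half-way up (23 mm above its foot). At most one white adapter is present; the other entry of this colour is absent
- white_b_mid (a point): light grey tube adapter, an upright cylinder 46 mm tall with a shallow socket in its top and a white band above its middle and a white disc in the socket, about 0.13 kg; its diameter is 36, 40 or 44 mm and must be gauged. Point on its axis, half-way up (23 mm above its foot). At most one white adapter is present; the other entry of this colour is absent
- yellow_a_mid (a point): light grey tube adapter, an upright cylinder 46 mm tall with a shallow socket in its top and a yellow band above its middle and a yellow disc in the socket, about 0.13 kg; its diameter is 36, 40 or 44 mm and must be gauged. Point on its axis, half-way up (23 mm above its foot). At most one yellow adapter is present; the other entry of this colour is absent
- yellow_b_mid (a point): light grey tube adapter, an upright cylinder 46 mm tall with a shallow socket in its top and a yellow band above its middle and a yellow disc in the socket, about 0.13 kg; its diameter is 36, 40 or 44 mm and must be gauged. Point on its axis, half-way up (23 mm above its foot). At most one yellow adapter is present; the other entry of this colour is absent
- blue_a_mid (a point): light grey tube adapter, an upright cylinder 46 mm tall with a shallow socket in its top and a blue band above its middle and a blue disc in the socket, about 0.13 kg; its diameter is 36, 40 or 44 mm and must be gauged. Point on its axis, half-way up (23 mm above its foot). At most one blue adapter is present; the other entry of this colour is absent
- blue_b_mid (a point): light grey tube adapter, an upright cylinder 46 mm tall with a shallow socket in its top and a blue band above its middle and a blue disc in the socket, about 0.13 kg; its diameter is 36, 40 or 44 mm and must be gauged. Point on its axis, half-way up (23 mm above its foot). At most one blue adapter is present; the other entry of this colour is absent
Not all that is in view belongs to the job. Leave any black or purple look-alike of the part that bears white_a_mid alone. Leave any turquoise look-alike of the part that bears yellow_b_mid alone.

How it is judged:
By the outcome, as a careful person would: the job done as asked, in the order asked, and still so for the second after the job is handed in, with the robot touching nothing.
Of white_a, white_b only 1 to 1 are there at a start; the rules pass over those that are not, and their reading is None.
Of yellow_a, yellow_b only 1 to 1 are there at a start; the rules pass over those that are not, and their reading is None.
Of blue_a, blue_b, glass_flask only 1 to 1 are there at a start; the rules pass over those that are not, and their reading is None.
At some moment in a run one of white_a, white_b, yellow_a, yellow_b, blue_a, blue_b may be knocked a few centimetres aside while the robot is not near it.
It also fails if it takes over 210 s, if anything falls off the work surface, if the arm or the gripper's body presses on something with over 40 N, if the wrist force passes 120 N, or if a joint passes its speed limit or range.

## Robot

A 6-joint arm with a two-finger parallel gripper is mounted at the origin on a cart in front of the work surface, level with it; the furniture and walls round the work are solid. World frame = base frame: x ahead of the robot, y to its left, z up, the work surface at z = 0. Lengths are in m, angles in rad, forces in N, time in s.
With the tool pointing down it reaches from about 0.4 to 0.825 m from the base axis. Payload 7 kg.
Tool frame: the origin (TCP) lies on the centre line of the jaws, within the pads' length; the fingertips stand 8 mm ahead of it and the grasp point (between the pads) lies 11 mm behind it (tip_extent is the distance from the TCP to the fingertips, in m); y points along the fingers, x is the direction in which the jaws open and shut, and the axes are right-handed (so a half turn about y gives the same grasp; the last joint's range is limited). The gripper opens to 88 mm and grips with 3 to 60 N. Pads are 19 mm wide; open, the fingers measure 130 mm over their backs; the gripper's body (78 mm by 193 mm) begins 47 mm behind the grasp point.
Start: joints at [1.632, 0.359, 0.012, 0, -1.224, -0.288], TCP at [0.152, 0.658, 0.235] pointing down, gripper open.
Joint ranges: [-3.07, 3.07], [-1.43, 2.12], [-1.02, 1.25], [-3.03, 1.67], [-3.05, -0], [-3.03, 3.03]. Speed limits (rad/s): [2.39, 2.39, 3.01, 3.14, 3.14, 3.14].

## Interface

Orientations are given as [roll, pitch, yaw] about the fixed x, y, z axes, in that order (R = Rz(yaw) Ry(pitch) Rx(roll)).
In Python, from plant import state, snapshot, close_job, tip_extent gives the robot as it stands.
- The arm moves only by the tool step_arm, never from a script. Its argument "steps" is text: rows parted by semicolons, each of 7 numbers parted by spaces: the shift along the tool's x, y, z in cm, then the turn, a rotation vector about the tool's x, y, z in degrees, then the opening, from -1 (shut) to 1 (fully open). In form: x y z wx wy wz jaw; .... A call has 1 to 12 rows; each row shifts and turns the commanded pose from where the row before left it, along the tool's axes as they then stand; what a row does not reach is not made up. A row lasts 1/12 s, in which the tool goes at most 41.7 mm and 7.16 degrees, less where a joint would pass 70% of its speed; a pose out of reach is approached as far as the arm can. A call with a gripper value outside its range is refused whole. The fingers move at their own pace and stop on an object; "newtons" is the grip in N (left out, the last holds). Time passes only in rows, so rows that do not move let the fingers close. It gives the time, the measured TCP pose, the force and the opening at its end, in the units of the state.
- state(): the state, without advancing time (a new reading comes with each control period).
- snapshot(name): name is "scene" or "top" or "wrist"; returns a dict with "pixels" (480x640x3 uint8, red, green, blue), "vfov" (degrees; the focal length in pixels is half the picture's height over the tangent of half this angle, whatever the lens; pixels are square), "cx", "cy" (the principal point, pixels), "rvec" (rotation vector, rad) and "tvec" (3), from world to camera coordinates, as OpenCV has them; the wrist camera has in their place "mount" (4x4, takes a point from camera to tool coordinates, whose origin is the TCP and whose axes are the tool frame's). Camera axes: x right, y down, z forward; pixel columns grow to the right and rows downward; lengths in m; the calibration is good to about 2 mm. A picture is of the moment at which its call begins: read the wrist's pose just before it. There is no depth.
- close_job(): hands the job in, once; it reports no verdict.
The state is a dict: "t": time; "joints": joint angles; "qvel": joint speeds; "tau": joint torques, N m; "tcp_pos": TCP position; "tool_rot": TCP orientation; "force": force on the tool from outside, world axes, zero at the start; "ft_torque": the same for the moment, N m; "finger_gap": opening from 0.0 (shut) to 1.0 (fully open).
Only numpy, scipy, OpenCV 4.12 (cv2) and the standard library are available. Lean on these libraries where they do the work, as an engineer would, in place of code of your own. Each camera call takes 0.05 s, during which the arm holds its last target.

## Working session

There is one attempt and no reset: what is moved stays moved. The work goes in short steps, Python scripts to look and compute and a tool call to move; the robot and the scene stay as the last step left them, time stands still between calls to the robot, and variables do not carry over. Pictures are saved under pics/ and viewed, and the job is handed in when it is done.

Besides the shell and the picture viewer there is one more tool, called after "Request:" by a JSON object that holds its "op" and its "data". step_arm: Moves the arm, as the interface text tells. Its arguments: {"type":"object","properties":{"steps":{"type":"string"},"newtons":{"type":"number"}},"required":["steps"]}

```bash
ls; mkdir -p pics
cat > h.py <<'E'
import numpy as np, cv2
from plant import state, snapshot, close_job, tip_extent
def cam(s, st=None):
    f=240/np.tan(np.radians(s['vfov'])/2)
    K=np.array([[f,0,s['cx']],[0,f,s['cy']],[0,0,1.]])
    if 'mount' in s:
        st=st or state()
        from scipy.spatial.transform import Rotation as R
        T=np.eye(4);T[:3,:3]=R.from_euler('xyz',st['tool_rot']).as_matrix() if np.size(st['tool_rot'])==3 else np.array(st['tool_rot']);T[:3,3]=st['tcp_pos']
        C=T@np.array(s['mount']); return K,C[:3,:3],C[:3,3]
    Rm=cv2.Rodrigues(np.array(s['rvec'],float))[0]
    return K,Rm.T,-Rm.T@np.array(s['tvec'],float).ravel()
def ray(c,u,v):
    K,R,o=c; d=R@np.linalg.inv(K)@np.array([u,v,1.]); return o,d/np.linalg.norm(d)
def onz(c,u,v,z):
    o,d=ray(c,u,v); return o+d*(z-o[2])/d[2]
def tri(rs):
    A=np.zeros((3,3));b=np.zeros(3)
    for o,d in rs:
        P=np.eye(3)-np.outer(d,d);A+=P;b+=P@o
    p=np.linalg.solve(A,b); return p,[np.linalg.norm((np.eye(3)-np.outer(d,d))@(p-o)) for o,d in rs]
def proj(c,p):
    K,R,o=c; q=K@(R.T@(np.array(p)-o)); return q[:2]/q[2]
def save(n,px): cv2.imwrite('pics/'+n+'.png',cv2.cvtColor(px,cv2.COLOR_RGB2BGR))
def take(cn,n):
    st=state(); s=snapshot(cn); save(n,s['pixels']); np.save('pics/'+n+'.npy',{'s':s,'st':st},allow_pickle=True); return s,cam(s,st)
def load(n):
    d=np.load('pics/'+n+'.npy',allow_pickle=True).item(); return d['s'],cam(d['s'],d['st'])
E
python3 - <<'E'
from h import *
print(state(),tip_extent)
for n in ['scene','top','wrist']:
    s,c=take(n,n+'0'); print(n,s['vfov'],s['cx'],s['cy'],c[2],c[1][:,2])
E
```

```text
pics
{'t': 0.0, 'joints': array([ 1.63209173e+00,  3.59385792e-01,  1.10388265e-02, -3.22356150e-04,
       -1.22411981e+00, -2.88092065e-01]), 'qvel': array([ 0.00090759,  0.00243603, -0.00021331, -0.00156304,  0.00043484,
       -0.00024211]), 'tau': array([ 2.09980186e-03, -5.82730114e+01,  2.93043441e+01,  6.99674428e+00,
        6.85954874e-03, -1.50661845e-04]), 'tcp_pos': array([0.15171299, 0.6572262 , 0.23361969]), 'tool_rot': array([-1.57061222e+00, -1.68771027e-03, -1.79770293e+00]), 'force': array([-0.68039115,  0.23678916, -0.40635083]), 'ft_torque': array([0.04073517, 0.02360076, 0.01326114]), 'finger_gap': 1.000330586293545} 0.008
scene 54.48902730883073 312.69765439842115 245.41003673376247 [-0.13283201 -0.70700108  0.80613909] [ 0.5677401   0.53611076 -0.62470508]
top 56.18238942733913 321.26903320824795 237.71866595522025 [ 0.27246253 -0.03850858  1.26776081] [ 0.21873035 -0.01717793 -0.97563413]
wrist 62.97261004018222 311.6346170739645 244.0142488787598 [0.22192096 0.63921541 0.38478395] [-0.26227648  0.05900245 -0.96318729]
```

View pics/scene0.png

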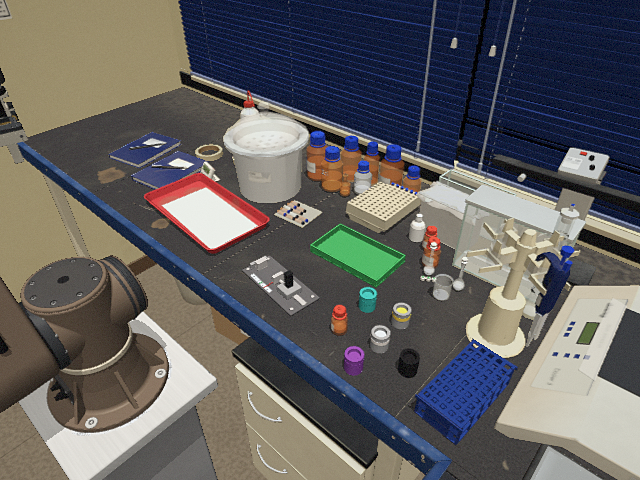

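View pics/top0.png

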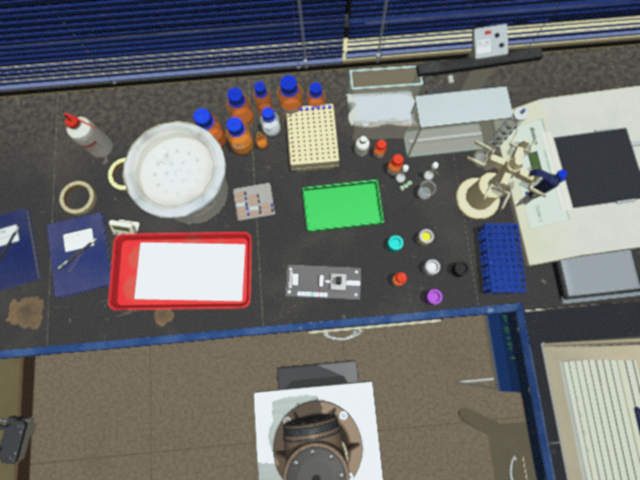

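View pics/wrist0.png

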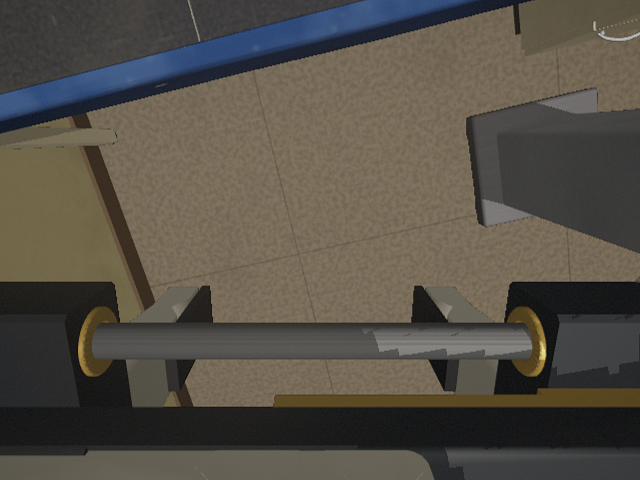

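Run:
```python
from h import *
s,c=load('scene0'); save('z1',cv2.resize(s['pixels'][200:400,300:500],None,fx=3,fy=3,interpolation=2))
s2,c2=load('top0'); save('z2',cv2.resize(s2['pixels'][120:320,270:470],None,fx=3,fy=3,interpolation=2))
```

```text
(no output)
```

View pics/z1.png

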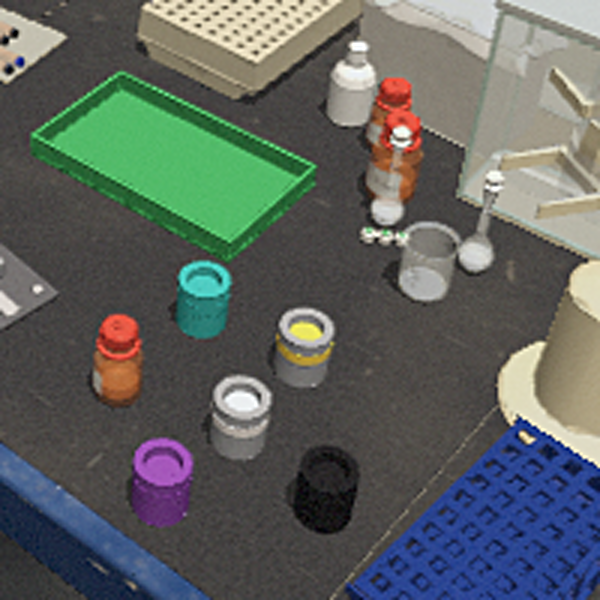

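View pics/z2.png

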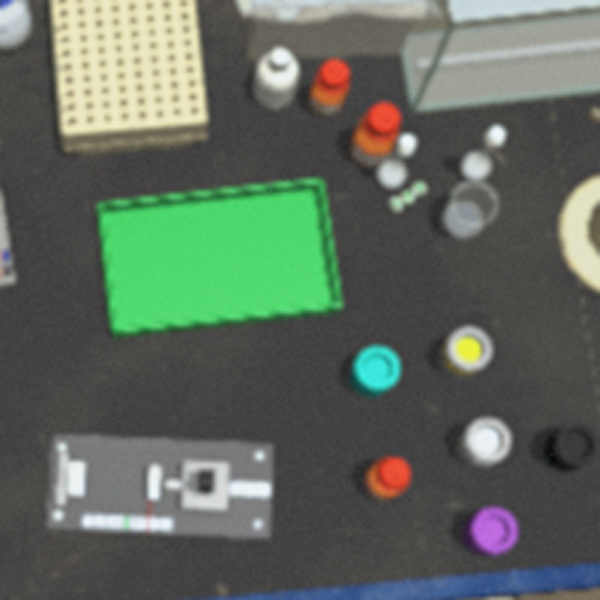

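Run:
```python
from h import *
s,c=load('scene0'); t,d=load('top0')
save('z3',cv2.resize(s['pixels'][245:320,235:325],None,fx=7,fy=7,interpolation=2))
save('z4',cv2.resize(t['pixels'][255:310,280:370],None,fx=8,fy=8,interpolation=2))
# blobs of colour discs
def blob(px,lo,hi,roi):
    h=cv2.cvtColor(px,cv2.COLOR_RGB2HSV); m=cv2.inRange(h,lo,hi); z=np.zeros_like(m); x0,y0,x1,y1=roi; z[y0:y1,x0:x1]=m[y0:y1,x0:x1]
    n,l,st,ce=cv2.connectedComponentsWithStats(z); o=sorted(range(1,n),key=lambda i:-st[i,4])[:4]
    return [(st[i,4],ce[i].round(1),st[i,:4]) for i in o]
for nm,(im,rs) in {'s':(s,(330,220,500,400)),'t':(t,(370,210,480,310))}.items():
    print(nm,'yel',blob(im['pixels'],(24,110,110),(36,255,255),rs)); print(nm,'white',blob(im['pixels'],(0,0,205),(180,40,255),rs))
    print(nm,'red',blob(im['pixels'],(0,150,120),(8,255,255),rs))
print('green',blob(t['pixels'],(50,120,60),(75,255,255),(280,160,400,250)))
```

```text
s yel [(np.int32(43), array([401.4, 309.8]), array([397, 307,  10,   6], dtype=int32)), (np.int32(3), array([409. , 316.3]), array([408, 316,   3,   2], dtype=int32)), (np.int32(1), array([410., 314.]), array([410, 314,   1,   1], dtype=int32)), (np.int32(1), array([395., 316.]), array([395, 316,   1,   1], dtype=int32))]
s white [(np.int32(205), array([483.5, 340.4]), array([469, 324,  31,  30], dtype=int32)), (np.int32(86), array([418.2, 225.1]), array([412, 220,  13,  10], dtype=int32)), (np.int32(57), array([380.2, 333.4]), array([375, 330,  11,   7], dtype=int32)), (np.int32(47), array([458.2, 284.2]), array([454, 281,   9,   7], dtype=int32))]
s red [(np.int32(199), array([432.4, 236.7]), array([425, 226,  15,  25], dtype=int32)), (np.int32(172), array([339.2, 312. ]), array([332, 305,  15,  16], dtype=int32))]
t yel [(np.int32(50), array([425.8, 235.8]), array([422, 232,   8,   8], dtype=int32))]
t white [(np.int32(83), array([431.1, 267.1]), array([426, 262,  11,  11], dtype=int32)), (np.int32(71), array([473.3, 212.5]), array([465, 210,  15,   7], dtype=int32)), (np.int32(5), array([427. , 240.8]), array([425, 240,   5,   2], dtype=int32)), (np.int32(4), array([421.8, 238.5]), array([421, 237,   3,   4], dtype=int32))]
t red [(np.int32(116), array([400.5, 277.7]), array([395, 272,  12,  13], dtype=int32))]
green [(np.int32(3482), array([342.4, 205.4]), array([302, 179,  82,  53], dtype=int32))]
```

View pics/z3.png

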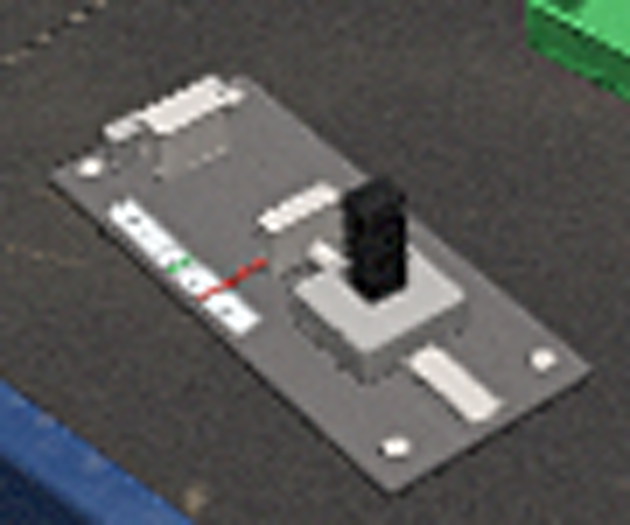

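View pics/z4.png

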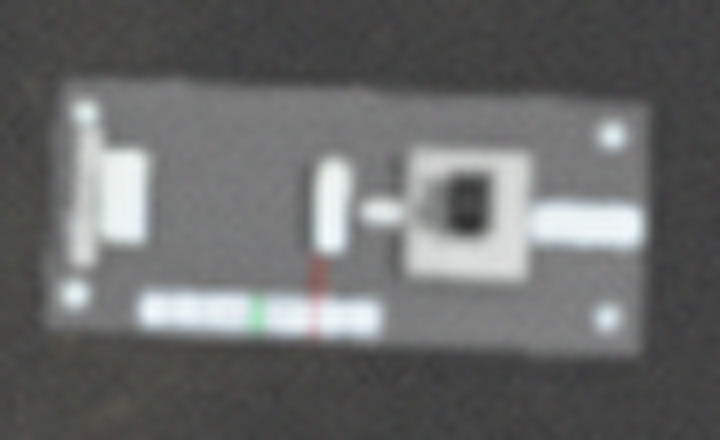

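```bash
cat > m1.py <<'E'
from h import *
s,c=load('scene0'); t,d=load('top0')
T=lambda x,y:((x+.5)/8-.5+280,(y+.5)/8-.5+255)
S=lambda x,y:((x+.5)/7-.5+235,(y+.5)/7-.5+245)
pts={'A far':((68,78),(240,78)),'A near':((45,328),(52,177)),'B far':((648,102),(590,368)),'B near':((640,355),(393,492))}
for k,(a,b) in pts.items():
    print(k,onz(d,*T(*a),.006)[:2].round(4),onz(c,*S(*b),.006)[:2].round(4),tri([ray(d,*T(*a)),ray(c,*S(*b))])[0].round(4))
print('post top',tri([ray(d,*T(470,200)),ray(c,*S(376,190))]), onz(d,*T(470,205),.069))
for n,a,b in [('yel',(425.8,235.8),(401.4,309.8)),('white',(431.1,267.1),(380.2,333.4)),('bottle',(400.5,277.7),(339.2,311.5))]:
    print(n,tri([ray(d,*a),ray(c,*b)]),onz(d,*a,.04),onz(c,*b,.04))
E
python3 m1.py
```

```text
A far [0.4869 0.0402] [0.4837 0.0374] [0.4872 0.0408 0.0021]
A near [0.3995 0.0549] [0.3982 0.0475] [ 0.4014  0.0546 -0.0008]
B far [ 0.4595 -0.1637] [ 0.4575 -0.167 ] [ 0.4602 -0.1642  0.0021]
B near [ 0.3712 -0.1511] [ 0.3711 -0.1572] [ 0.373  -0.1526  0.0006]
post top (array([ 0.42489782, -0.09602675,  0.06687   ]), [np.float64(0.0023347836453971376), np.float64(0.0023347836453970344)]) [ 0.42104812 -0.0943869   0.069     ]
yel (array([ 0.5270654 , -0.35284541,  0.03838669]), [np.float64(0.0005801469761338969), np.float64(0.0005801469761340002)]) [ 0.52628721 -0.35201579  0.04      ] [ 0.52623934 -0.35387829  0.04      ]
white (array([ 0.43955845, -0.35657436,  0.03650979]), [np.float64(0.002437753489542305), np.float64(0.0024377534895424686)]) [ 0.43722196 -0.35397795  0.04      ] [ 0.43920895 -0.35940684  0.04      ]
bottle (array([ 0.41486647, -0.26383344,  0.05793514]), [np.float64(0.0014420211880814796), np.float64(0.001442021188081457)]) [ 0.41582076 -0.26622751  0.04      ] [ 0.42934701 -0.25393281  0.04      ]
```

Run:
```python
from h import *
s,c=load('scene0'); t,d=load('top0')
for n,uv,z in [('purple',(433.5,297),.045),('black',(459.5,269),.045),('turq',(395.5,243),.045),('beakerfoot',(425.5,193),.0),('flask1 bottom',(400.5,177.5),.01),('fl1 top',(405.5,168),.095),('flask2 bulb',(428.5,175),.01),('fl2 top',(435,165),.095),('redbottle',(395,161),.06)]: print(n,onz(d,*uv,z).round(3))
h=cv2.cvtColor(t['pixels'],cv2.COLOR_RGB2HSV)
for nm,m in [('green',cv2.inRange(h,(50,120,40),(75,255,255))),('red',cv2.inRange(h,(0,150,90),(6,255,255))|cv2.inRange(h,(172,150,90),(180,255,255)))]:
    k=max(cv2.findContours(m,0,2)[0],key=cv2.contourArea); r=cv2.minAreaRect(k); b=cv2.boxPoints(r); print(nm,[onz(d,*p,.024).round(3)[:2] for p in b], onz(d,*r[0],.024))
```

```text
purple [ 0.355 -0.347  0.045]
black [ 0.424 -0.429  0.045]
turq [ 0.513 -0.264  0.045]
beakerfoot [ 0.663 -0.38   0.   ]
flask1 bottom [ 0.715 -0.31   0.01 ]
fl1 top [ 0.711 -0.309  0.095]
flask2 bulb [ 0.715 -0.394  0.01 ]
fl2 top [ 0.712 -0.392  0.095]
redbottle [ 0.748 -0.29   0.06 ]
green [array([ 0.707, -0.016]), array([ 0.713, -0.244]), array([ 0.577, -0.242]), array([ 0.572, -0.02 ])] [ 0.64130853 -0.1304066   0.024     ]
red [array([0.62 , 0.546]), array([0.588, 0.138]), array([0.373, 0.147]), array([0.403, 0.54 ])] [0.49408586 0.34241432 0.024     ]
```

Request:
{"op": "step_arm", "data": {"steps": "1.3 0 3.1 0 0 0 1;1.3 0 3.1 0 0 0 1;1.3 0 3.1 0 0 0 1;1.3 0 3.1 0 0 0 1;1.3 0 3.1 0 0 0 1;1.3 0 3.1 0 0 0 1;1.3 0 3.1 0 0 0 1;1.3 0 3.1 0 0 0 1;1.3 0 3.1 0 0 0 1;1.3 0 3.1 0 0 0 1;0 0 0 0 0 0 1"}}

```text
t: 1.07
tcp_pos: [0.4281, 0.4579, 0.2342]
tool_rot: [-1.57, -0.001, -1.801]
force: [-0.6, 0.7, -0.3]
finger_gap: 0.998
```

Request:
{"op": "step_arm", "data": {"steps": "3.8 0 0.9 0 0 0 1;3.8 0 0.9 0 0 0 1;3.8 0 0.9 0 0 0 1;3.8 0 0.9 0 0 0 1;3.8 0 0.9 0 0 0 1;3.8 0 0.9 0 0 0 1;3.8 0 0.9 0 0 0 1;3.8 0 0.9 0 0 0 1;3.8 0 0.9 0 0 0 1;3.8 0 0.9 0 0 0 1;3.8 0 0.9 0 0 0 1"}}

```text
t: 1.98
tcp_pos: [0.4264, 0.03, 0.2348]
tool_rot: [-1.57, 0.001, -1.797]
force: [1.8, -0.2, -0.4]
finger_gap: 1.001
```

Run:
```python
from h import *
take('wrist','w1'); print(state()['tcp_pos'])
```

```text
[0.42541699 0.0251864  0.23453959]
```

View pics/w1.png

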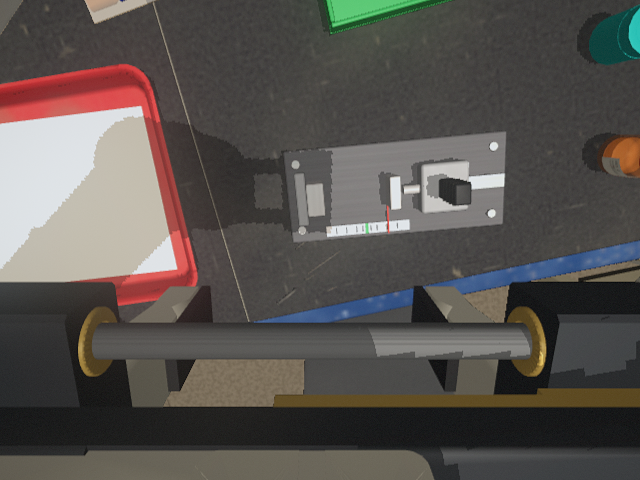

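Run:
```python
from h import *
s,c=load('w1')
for uv in [(285,152),(506,132),(502,223),(293,242)]: print(onz(c,*uv,.006).round(4))
save('z5',cv2.resize(s['pixels'][120:260,270:520],None,fx=3.2,fy=3.2,interpolation=2))
```

```text
[0.487  0.0399 0.006 ]
[ 0.4585 -0.1651  0.006 ]
[ 0.3723 -0.1531  0.006 ]
[0.3997 0.0534 0.006 ]
```

View pics/z5.png

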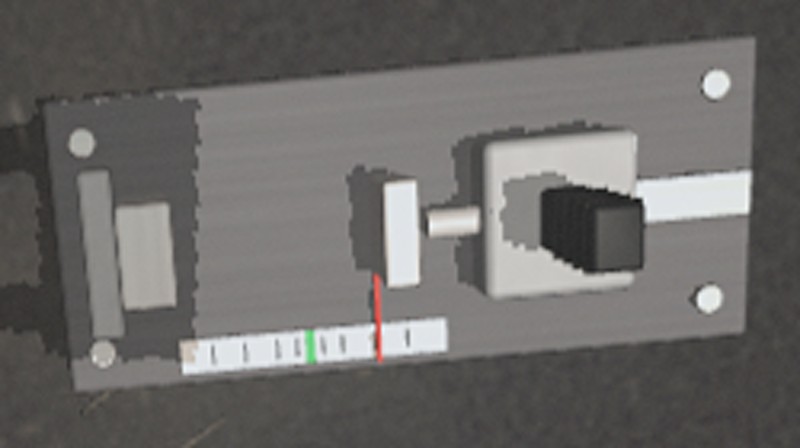

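Request:
{"op": "step_arm", "data": {"steps": "3.8 0 0.9 0 0 0 1;3.8 0 0.9 0 0 0 1;3.8 0 0.9 0 0 0 1;3.8 0 0.9 0 0 0 1;3.8 0 0.9 0 0 0 1;3.8 0 0.9 0 0 0 1;3.8 0 0.9 0 0 0 1;0 0 0 0 0 0 1;0 0 0 0 0 0 1"}}

```text
t: 2.78
tcp_pos: [0.4279, -0.2435, 0.2339]
tool_rot: [-1.572, -0.0, -1.802]
force: [-0.3, -0.2, 0.2]
finger_gap: 1.004
```

Run:
```python
from h import *
take('wrist','w2'); print(state()['tcp_pos'])
```

```text
[ 0.42810959 -0.24228531  0.23403853]
```

View pics/w2.png

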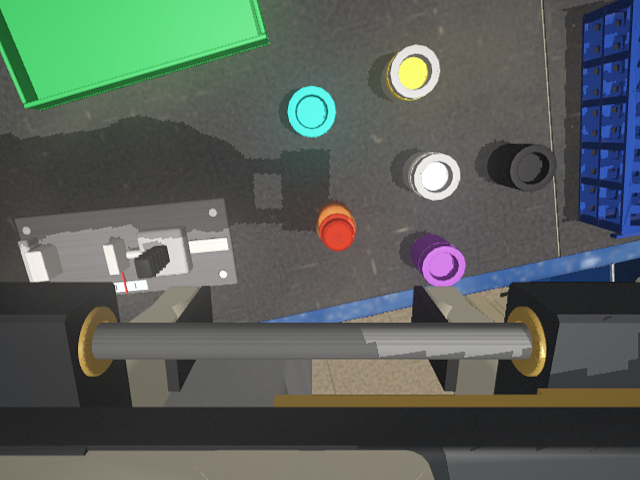

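Run:
```python
from h import *
s,c=load('w2'); sc,cs=load('scene0'); t,d=load('top0')
h=cv2.cvtColor(s['pixels'],cv2.COLOR_RGB2HSV)
def comp(m,p):
    n,l,st,ce=cv2.connectedComponentsWithStats(m); i=l[p[1],p[0]]; return ce[i],st[i]
y=comp(cv2.inRange(h,(24,120,120),(36,255,255)),(413,72)); w=comp(cv2.inRange(h,(0,0,235),(180,25,255)),(435,177)); print(y,w)
for n,a,b,e in [('yel',(425.8,235.8),(401.4,309.8),y[0]),('white',(431.1,267.1),(380.2,333.4),w[0]),('bottle',(400.5,277.7),(339.2,311.5),(338,234))]:
    print(n,tri([ray(d,*a),ray(cs,*b),ray(c,*e)]),onz(c,*e,.038).round(4),tri([ray(cs,*b),ray(c,*e)])[0])
for n,e in [('white rim',(434.5,176)),('yel rim',(413.5,71.5)),('black',(530,167)),('purple',(442,266)),('turq',(312,111.5))]: print(n,onz(c,*e,.046).round(4))
# rim widths
save('z6',cv2.resize(s['pixels'][30:220,360:480],None,fx=4,fy=4,interpolation=2))
```

```text
(array([412.80821918,  72.38493151]), array([399,  57,  29,  32, 730], dtype=int32)) (array([434.86405109, 177.92518248]), array([ 415,  155,   45,   44, 1096], dtype=int32))
yel (array([ 0.52664945, -0.3531368 ,  0.03901525]), [np.float64(0.0008501051296211433), np.float64(0.0004933185646460107), np.float64(0.000525216517581554)]) [ 0.5265 -0.3539  0.038 ] [ 0.52649041 -0.35359383  0.03956578]
white (array([ 0.43828016, -0.35738028,  0.0388297 ]), [np.float64(0.0031072423189157043), np.float64(0.002287707371866572), np.float64(0.001495434198378498)]) [ 0.4373 -0.359   0.038 ] [ 0.438269   -0.35897747  0.0404467 ]
bottle (array([ 0.41377075, -0.26451631,  0.05963444]), [np.float64(0.0019087292681638926), np.float64(0.0015456926616438504), np.float64(0.0011782874509175124)]) [ 0.4072 -0.2655  0.038 ] [ 0.41358096 -0.26581457  0.06111266]
white rim [ 0.4404 -0.3567  0.046 ]
yel rim [ 0.5264 -0.3524  0.046 ]
black [ 0.4294 -0.4369  0.046 ]
purple [ 0.3581 -0.3514  0.046 ]
turq [ 0.5154 -0.2665  0.046 ]
```

View pics/z6.png

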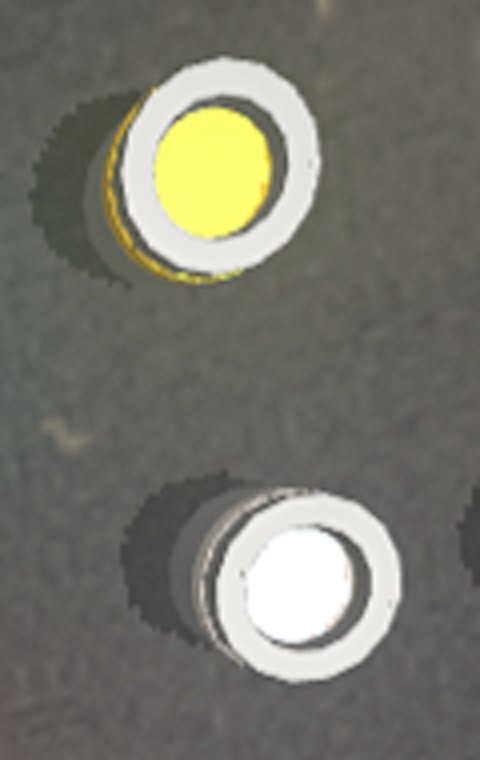

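Request:
{"op": "step_arm", "data": {"steps": "3.7 0 1.2 0 0 0 0.6;3.7 0 1.3 0 0 0 0.6;3.6 0 1.2 0 0 0 0.6;0 1 0 0 6.4 0 0.6;0 1 0 0 6.4 0 0.6;0 1 0 0 6.4 0 0.6;0 1 0 0 6.4 0 0.6;0 1 0 0 6.4 0 0.6;0 0 0 0 0 0 0.6;0 0 0 0 0 0 0.6"}}

```text
t: 3.67
tcp_pos: [0.4403, -0.3558, 0.1845]
tool_rot: [-1.572, -0.0, -2.351]
force: [0.6, 0.3, 0.7]
finger_gap: 0.798
```

Run:
```python
from h import *
s,c=take('wrist','w3'); st=state(); print(st['tcp_pos'],st['tool_rot'],st['joints'].round(2),st['finger_gap'])
```

```text
[ 0.44065761 -0.3561891   0.18513685] [-1.57039804e+00  5.25199008e-06 -2.35031410e+00] [-0.33  0.22 -0.3   0.   -1.05  1.13] 0.7992358614448856
```

View pics/w3.png

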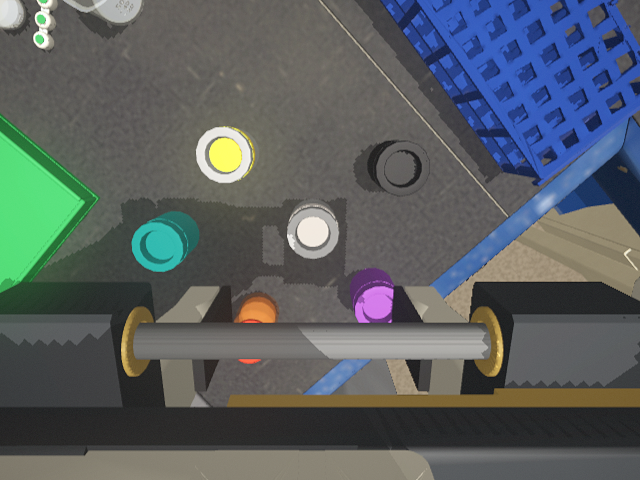

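```bash
cat >> h.py <<'E'
def rel(p,st=None):
    "world point -> tool axes offset (cm)"
    from scipy.spatial.transform import Rotation as R
    st=st or state(); return 100*R.from_euler('xyz',st['tool_rot']).as_matrix().T@(np.array(p)-st['tcp_pos'])
def comp(m,p):
    n,l,st,ce=cv2.connectedComponentsWithStats(m); i=l[p[1],p[0]]; return ce[i],st[i]
E
python3 - <<'E'
from h import *
s,c=load('w3'); s2,c2=load('w2')
save('z7',cv2.resize(s['pixels'][190:290,270:370],None,fx=6,fy=6,interpolation=2))
a,b=(313.,229.5),(436.9,176)
p,r=tri([ray(c,*a),ray(c2,*b)]); print(p,r,onz(c,*a,.046)); print(rel([p[0],p[1],.026]))
E
```

```text
[ 0.43982978 -0.3598877   0.04158013] [np.float64(0.0006316660131368002), np.float64(0.0006316660131368038)] [ 0.44124059 -0.36063549  0.046     ]
[ 0.32133869 15.91376208  0.19476961]
```

View pics/z7.png

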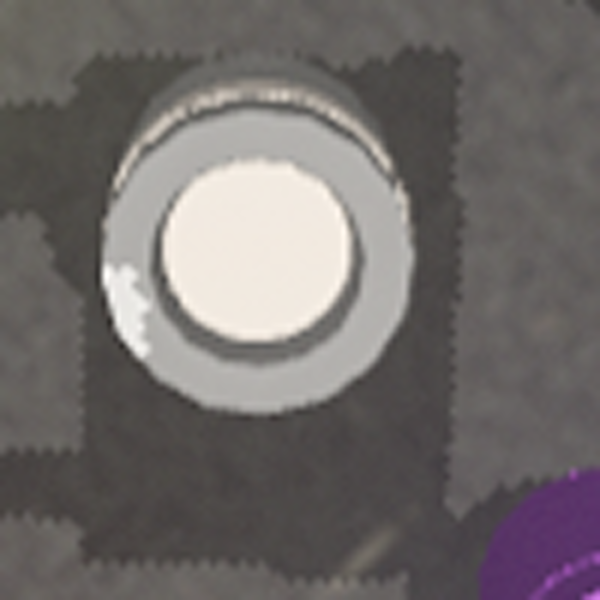

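Request:
{"op": "step_arm", "data": {"steps": "0.3 3 0.1 0 0 0 0.6;0 3 0 0 0 0 0.6;0 3 0 0 0 0 0.6;0 2.5 0 0 0 0 0.6;0 2 0 0 0 0 0.6;0 1.3 0 0 0 0 0.6;0 1.1 0 0 0 0 0.6;0 0 0 0 0 0 0.6"}}

```text
t: 4.38
tcp_pos: [0.4381, -0.3592, 0.0241]
tool_rot: [-1.573, -0.001, -2.354]
force: [-0.6, -0.1, -0.9]
finger_gap: 0.798
```

Request:
{"op": "step_arm", "data": {"steps": "0 0 0 0 0 0 -0.3;0 0 0 0 0 0 -0.3;0 0 0 0 0 0 -0.3;0 0 0 0 0 0 -0.3;0 0 0 0 0 0 -0.3;0 0 0 0 0 0 -0.3", "newtons": 15}}

```text
t: 4.88
tcp_pos: [0.4395, -0.3601, 0.0265]
tool_rot: [-1.569, 0.001, -2.356]
force: [1.7, 2.3, 5.0]
finger_gap: 0.452
```

Request:
{"op": "step_arm", "data": {"steps": "0 -1 0 0 0 0 -0.3;0 -2.5 0 0 0 0 -0.3;0 -3 0 0 0 0 -0.3;0 -3 0 0 0 0 -0.3;0 -3 0 0 0 0 -0.3;0 0 0 0 0 0 -0.3"}}

```text
t: 5.38
tcp_pos: [0.4411, -0.3617, 0.1575]
tool_rot: [-1.562, 0.002, -2.355]
force: [1.6, -0.5, -1.1]
finger_gap: 0.449
```

Request:
{"op": "step_arm", "data": {"steps": "-2.7 0 -2.7 0 0 0 -0.3;-2.7 0 -2.8 0 0 0 -0.3;-2.7 0 -2.7 0 0 0 -0.3;-2.7 0 -2.8 0 0 0 -0.3;-2.7 0 -2.7 0 0 0 -0.3;-2.7 0 -2.8 0 0 0 -0.3;-2.7 0 -2.7 0 0 0 -0.3;-2.6 0 -2.8 0 0 0 -0.3;-2.6 0 -2.7 0 0 0 -0.3;0 0 0 0 0 0 -0.3"}}

```text
t: 6.22
tcp_pos: [0.4345, -0.0101, 0.1514]
tool_rot: [-1.57, 0.002, -2.351]
force: [0.3, -0.2, -1.2]
finger_gap: 0.456
```

Request:
{"op": "step_arm", "data": {"steps": "0 0 0 0 6.6 0 -0.3;0 0 0 0 6.6 0 -0.3;0 0 0 0 6.6 0 -0.3;0 0 0 0 6.6 0 -0.3;0 0 0 0 6.6 0 -0.3;0 0 0 0 6.6 0 -0.3;0 0 0 0 6.6 0 -0.3;0 0 0 0 6.4 0 -0.3;0 0 0 0 0 0 -0.3;0 0 0 0 0 0 -0.3"}}

```text
t: 7.05
tcp_pos: [0.434, -0.0151, 0.1507]
tool_rot: [-1.571, -0.0, 3.012]
force: [-0.3, 1.3, -0.2]
finger_gap: 0.455
```

Run:
```python
from h import *
s,c=take('wrist','w4'); st=state(); print(st['tcp_pos'],st['tool_rot'],st['joints'].round(2),st['finger_gap'])
print(rel([.4351,-.0146,.032]))
```

```text
[ 0.43410009 -0.0150641   0.15070626] [-1.57075084e+00 -2.59399031e-05  3.01287013e+00] [ 0.42  0.03 -0.61  0.   -0.92 -0.55] 0.4549827010915197
[-0.0935141  11.87062045 -0.05940198]
```

View pics/w4.png

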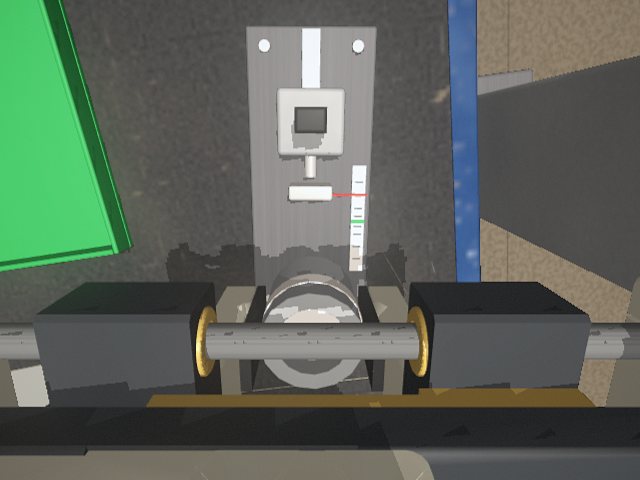

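Request:
{"op": "step_arm", "data": {"steps": "-0.1 3 0 0 0 0 -0.3;0 3 0 0 0 0 -0.3;0 3 0 0 0 0 -0.3;0 1.2 0 0 0 0 -0.3;0 0.9 0 0 0 0 -0.3;0 0.5 0 0 0 0 -0.3;0 0.2 0 0 0 0 -0.3;0 0 0 0 0 0 -0.3;0 0 0 0 0 0 -0.3"}}

```text
t: 7.85
tcp_pos: [0.4358, -0.0148, 0.0331]
tool_rot: [-1.571, 0.001, 3.011]
force: [-1.1, 0.5, -1.1]
finger_gap: 0.452
```

Release, then rise.

Request:
{"op": "step_arm", "data": {"steps": "0 0 0 0 0 0 0.2;0 0 0 0 0 0 0.4;0 0 0 0 0 0 0.5;0 0 0 0 0 0 0.5;0 -2 0 0 0 0 0.5;0 -3 0 0 0 0 0.5;0 -3 0 0 0 0 0.5;0 -3 0 0 0 0 0.5;0 -1 0 0 0 0 0.5;0 0 0 0 0 0 0.5"}}

```text
t: 8.68
tcp_pos: [0.4372, -0.0144, 0.1557]
tool_rot: [-1.574, 0.006, 3.01]
force: [0.0, -0.1, -0.0]
finger_gap: 0.746
```

Run:
```python
from h import *
s,c=take('wrist','w5'); st=state(); print(st['tcp_pos'],st['tool_rot'],st['joints'].round(2),st['finger_gap'])
```

```text
[ 0.43610567 -0.01463863  0.15395017] [-1.57277393  0.00321711  3.00917102] [ 0.42  0.03 -0.61  0.   -0.93 -0.55] 0.7514708704153359
```

View pics/w5.png

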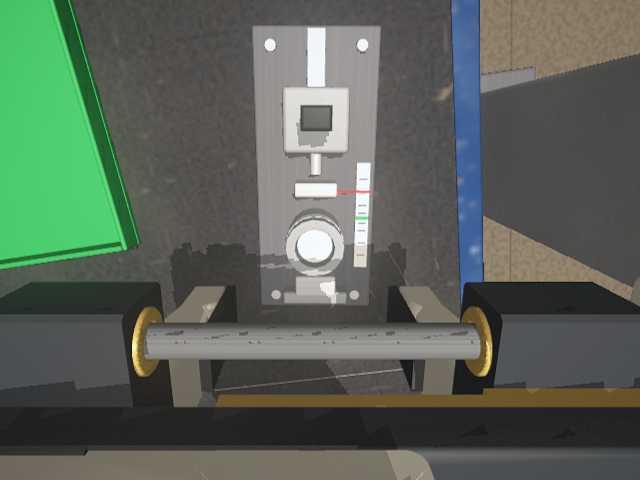

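Run:
```python
from h import *
s,c=load('w5'); s1,c1=load('w1'); s4,c4=load('w4')
for im,n,(x0,y0,x1,y1) in [(s,'a',(270,70,370,210)),(s4,'b',(270,70,370,210))]:
    save('z8'+n,cv2.resize(im['pixels'][y0:y1,x0:x1],None,fx=4,fy=4,interpolation=2))
```

```text
(no output)
```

View pics/z8a.png

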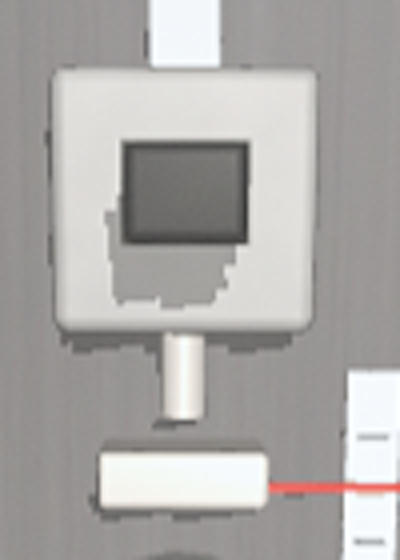

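Run:
```python
from h import *
s,c=load('w5'); s1,c1=load('w1')
p,r=tri([ray(c,315.9,117.6),ray(c1,463.2,193.8)]); print(p,r,onz(c,315.9,117.6,.069))
yh=np.array([.1348,.9909]);xh=np.array([.9909,-.1348]);o=np.array([.4334,-.0265])
q=onz(c,315.9,117.6,.069)[:2]-o; print(q@xh,q@yh)
T=onz(c,315.9,117.6,.069); print(rel([T[0],T[1],.041]))
```

```text
[ 0.42430472 -0.09710284  0.06988214] [np.float64(0.00016684840552805963), np.float64(0.00016684840552816054)] [ 0.42415917 -0.09703889  0.069     ]
0.000351905246065312 -0.07114264670702186
[ 0.13255635 11.27816247  8.3479404 ]
```

Request:
{"op": "step_arm", "data": {"steps": "0.1 0 2.8 0 0 0 0;0 0 2.8 0 0 0 -0.2;0 0 2.75 0 0 0 -0.2;0 0 0 0 7 0 -0.2;0 0 0 0 7 0 -0.2;0 0 0 0 7 0 -0.2;0 0 0 0 7 0 -0.2;0 0 0 0 7 0 -0.2;0 0 0 0 7 0 -0.2;0 0 0 0 7 0 -0.2;0 0 0 0 7 0 -0.2;0 0 0 0 7 0 -0.2"}}

```text
t: 9.73
tcp_pos: [0.4224, -0.0977, 0.1512]
tool_rot: [-1.568, -0.001, 1.903]
force: [-1.1, -0.5, 0.2]
finger_gap: 0.399
```

Request:
{"op": "step_arm", "data": {"steps": "0 0 0 0 7 0 -0.2;0 0 0 0 7 0 -0.2;0 0 0 0 7 0 -0.2;0 0 0 0 6 0 -0.2;0 0 0 0 0 0 -0.2;0 0 0 0 0 0 -0.2"}}

```text
t: 10.23
tcp_pos: [0.4227, -0.0977, 0.1516]
tool_rot: [-1.569, 0.0, 1.442]
force: [-0.3, 0.1, 0.2]
finger_gap: 0.399
```

Run:
```python
from h import *
s,c=take('wrist','w6'); st=state(); print(st['tcp_pos'],st['tool_rot'],st['joints'].round(2),st['finger_gap'])
print(rel([.4242,-.0970,.041]))
```

```text
[ 0.42277589 -0.09768811  0.15178404] [-1.56936969e+00  3.82481558e-04  1.44193517e+00] [ 0.23  0.03 -0.61 -0.   -0.93 -1.93] 0.4024857485691703
[ 0.09077855 11.07816996 -0.14819211]
```

View pics/w6.png

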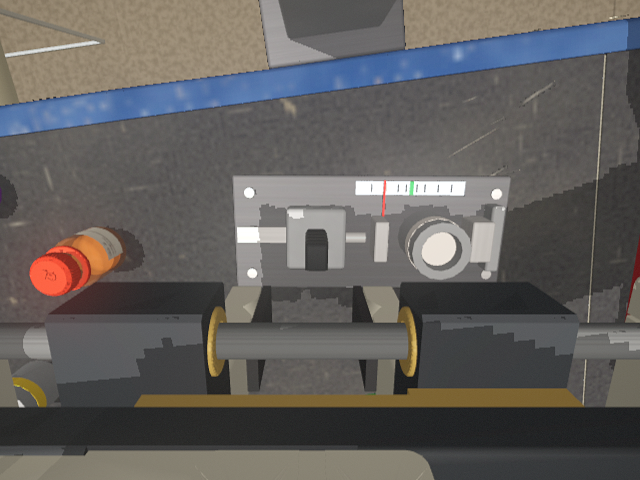

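Request:
{"op": "step_arm", "data": {"steps": "0.1 3 -0.1 0 0 0 -0.2;0 3 0 0 0 0 -0.2;0 2.5 0 0 0 0 -0.2;0 1.5 0 0 0 0 -0.2;0 1.1 0 0 0 0 -0.2;0 0 0 0 0 0 -0.2;0 0 0 0 0 0 -0.2"}}

```text
t: 10.87
tcp_pos: [0.4239, -0.0969, 0.0411]
tool_rot: [-1.569, 0.001, 1.44]
force: [0.1, 0.1, -0.7]
finger_gap: 0.398
```

Request:
{"op": "step_arm", "data": {"steps": "0 0 0 0 0 0 -0.75;0 0 0 0 0 0 -0.75;0 0 0 0 0 0 -0.75;0 0 0 0 0 0 -0.75", "newtons": 20}}

```text
t: 11.2
tcp_pos: [0.425, -0.0966, 0.0423]
tool_rot: [-1.572, -0.001, 1.439]
force: [-1.8, 2.7, 2.7]
finger_gap: 0.169
```

Request:
{"op": "step_arm", "data": {"steps": "0.3 0 0 0 0 0 -0.75;0.3 0 0 0 0 0 -0.75;0.3 0 0 0 0 0 -0.75;0.3 0 0 0 0 0 -0.75;0.3 0 0 0 0 0 -0.75;0.2 0 0 0 0 0 -0.75;0.2 0 0 0 0 0 -0.75;0 0 0 0 0 0 -0.75;0 0 0 0 0 0 -0.75"}}

```text
t: 11.95
tcp_pos: [0.4275, -0.0777, 0.0422]
tool_rot: [-1.572, -0.0, 1.439]
force: [-0.9, -1.1, 7.3]
finger_gap: 0.16
```

Run:
```python
from h import *
s,c=take('wrist','w7'); st=state(); print(st['tcp_pos'],st['force'],st['finger_gap'])
save('z9',cv2.resize(s['pixels'][100:340,200:480],None,fx=2.8,fy=2.5,interpolation=2)[:600,:800])
```

```text
[ 0.42750446 -0.07770653  0.04225427] [-1.24768782 -1.15371262  7.2635625 ] 0.16330111724351842
```

View pics/z9.png

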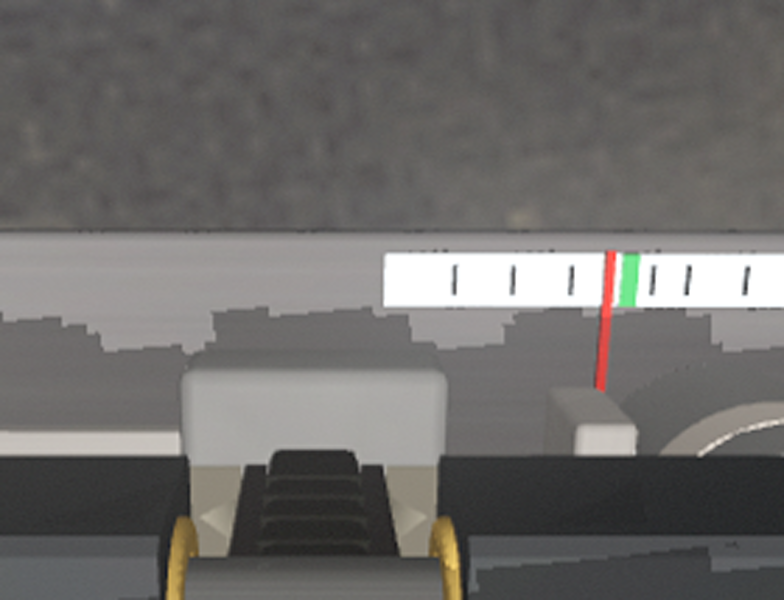

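Request:
{"op": "step_arm", "data": {"steps": "0.2 0 0 0 0 0 -0.75;0.1 0 0 0 0 0 -0.75;0 0 0 0 0 0 -0.75;0 0 0 0 0 0 -0.75"}}

```text
t: 12.33
tcp_pos: [0.4279, -0.0749, 0.0423]
tool_rot: [-1.572, 0.0, 1.439]
force: [-1.0, -3.0, 7.4]
finger_gap: 0.157
```

Run:
```python
from h import *
s,c=take('wrist','w8'); st=state(); print(st['tcp_pos'],st['force'],st['finger_gap'])
save('z10',cv2.resize(s['pixels'][100:340,200:480],None,fx=2.8,fy=2.5,interpolation=2)[:600,:800])
```

```text
[ 0.4278816  -0.074882    0.04225204] [-0.92914146 -1.91375134  6.8324195 ] 0.16013604846489088
```

View pics/z10.png

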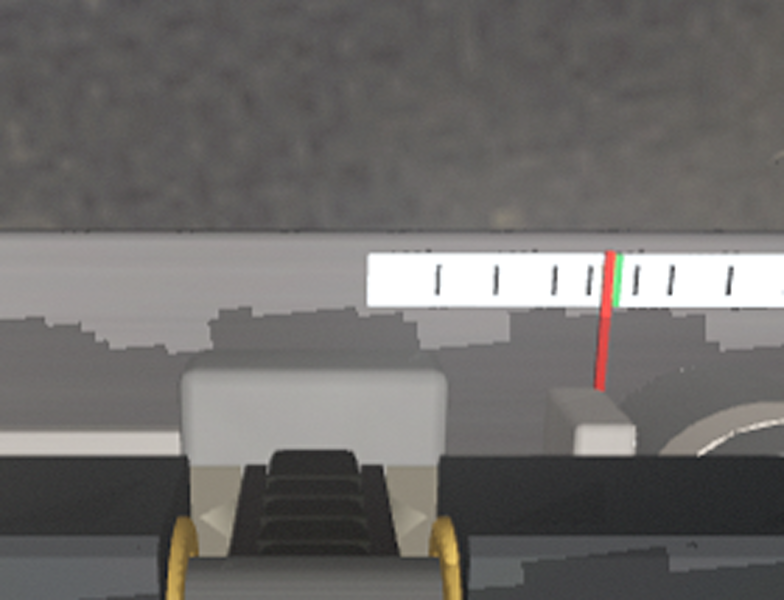

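Request:
{"op": "step_arm", "data": {"steps": "0.2 0 0 0 0 0 -0.75;0.2 0 0 0 0 0 -0.75;0 0 0 0 0 0 -0.75;0 0 0 0 0 0 -0.75"}}

```text
t: 12.72
tcp_pos: [0.4284, -0.071, 0.0423]
tool_rot: [-1.572, 0.0, 1.439]
force: [-0.1, -4.7, 7.6]
finger_gap: 0.156
```

Run:
```python
from h import *
s,c=take('wrist','w9'); st=state(); print(st['tcp_pos'],st['force'],st['finger_gap'])
save('z11',cv2.resize(s['pixels'][100:340,200:480],None,fx=2.8,fy=2.5,interpolation=2)[:600,:800])
```

```text
[ 0.42841993 -0.0709721   0.04225193] [ 0.49562847 -2.90128739  7.04186828] 0.15779409475003436
```

View pics/z11.png

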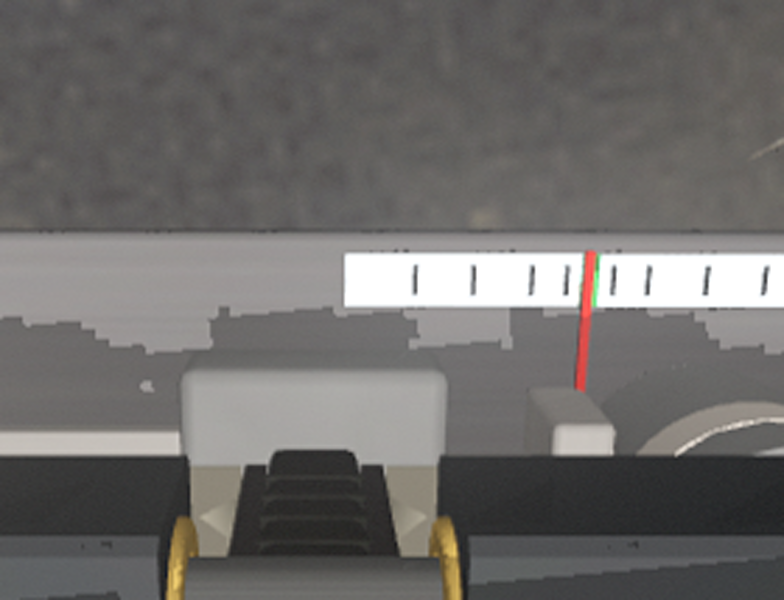

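Request:
{"op": "step_arm", "data": {"steps": "-0.3 0 0 0 0 0 -0.75;-0.4 0 0 0 0 0 -0.75;-0.5 0 0 0 0 0 -0.75;-0.5 0 0 0 0 0 -0.75;-0.5 0 0 0 0 0 -0.75;-0.5 0 0 0 0 0 -0.75;-0.4 0 0 0 0 0 -0.75;-0.4 0 0 0 0 0 -0.75;0 0 0 0 0 0 -0.75;0 0 0 0 0 0 -0.75"}}

```text
t: 13.6
tcp_pos: [0.4237, -0.1058, 0.0422]
tool_rot: [-1.572, 0.0, 1.439]
force: [-0.5, -2.7, 7.1]
finger_gap: 0.159
```

Request:
{"op": "step_arm", "data": {"steps": "0 0 0 0 0 0 -0.3;0 0 0 0 0 0 -0.2;0 -2.5 0 0 0 0 -0.2;0 -3 0 0 0 0 -0.2;0 -3 0 0 0 0 -0.2;0 -3 0 0 0 0 -0.2;0 0 0 0 0 0 -0.2;0 0 0 0 0 0 -0.2"}}

```text
t: 14.27
tcp_pos: [0.4242, -0.1053, 0.1581]
tool_rot: [-1.575, -0.002, 1.438]
force: [-0.2, 0.5, -0.4]
finger_gap: 0.402
```

Run:
```python
from h import *
s,c=take('wrist','w10'); st=state(); print(st['tcp_pos'],st['force'],st['finger_gap'])
```

```text
[ 0.42316137 -0.10537331  0.1567755 ] [-1.0605067   0.06770462 -0.41420728] 0.4017732592311269
```

View pics/w10.png

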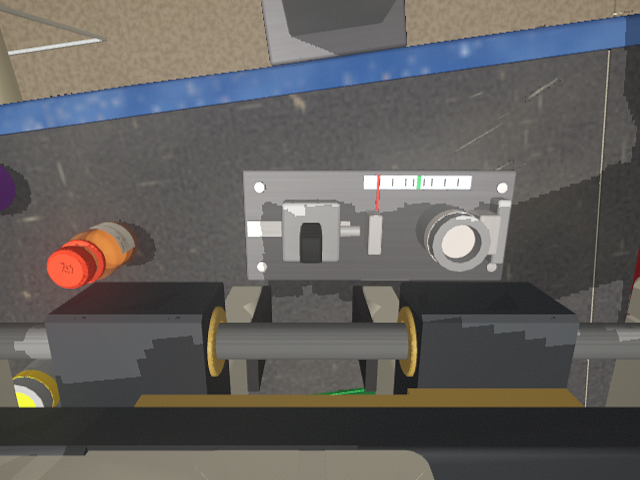

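Request:
{"op": "step_arm", "data": {"steps": "0 0 0 0 -7 0 0;0 0 0 0 -7 0 0;0 0 0 0 -7 0 0;0 0 0 0 -7 0 0;0 0 0 0 -7 0 0;0 0 0 0 -7 0 0;0 0 0 0 -7 0 0;0 0 0 0 -7 0 0;0 0 0 0 -7 0 0.2;0 0 0 0 -7 0 0.5;0 0 0 0 -7 0 0.5;0 0 0 0 -7 0 0.5"}}

```text
t: 15.32
tcp_pos: [0.4221, -0.1057, 0.1549]
tool_rot: [-1.57, -0.003, 2.91]
force: [-0.8, -0.6, -0.9]
finger_gap: 0.721
```

Request:
{"op": "step_arm", "data": {"steps": "0 0 0 0 -6 0 0.5;0 0 -3.3 0 0 0 0.5;0 0 -3.3 0 0 0 0.5;0 0 -3.3 0 0 0 0.5;0 0 0 0 0 0 0.5;0 0 0 0 0 0 0.5"}}

```text
t: 15.82
tcp_pos: [0.4356, -0.0064, 0.1552]
tool_rot: [-1.57, -0.003, 3.012]
force: [0.3, 0.0, 0.2]
finger_gap: 0.753
```

Run:
```python
from h import *
st=state(); print(st['tcp_pos'],st['tool_rot'],st['joints'].round(2))
print(rel([.4361,-.0067,.032]))
s,c=take('wrist','w11')
```

```text
[ 0.43558792 -0.00639803  0.15515994] [-1.56956412e+00 -2.56741992e-03  3.01202230e+00] [ 0.44  0.03 -0.6  -0.   -0.94 -0.57]
[-8.63010018e-02  1.23158328e+01  8.15132823e-03]
```

View pics/w11.png

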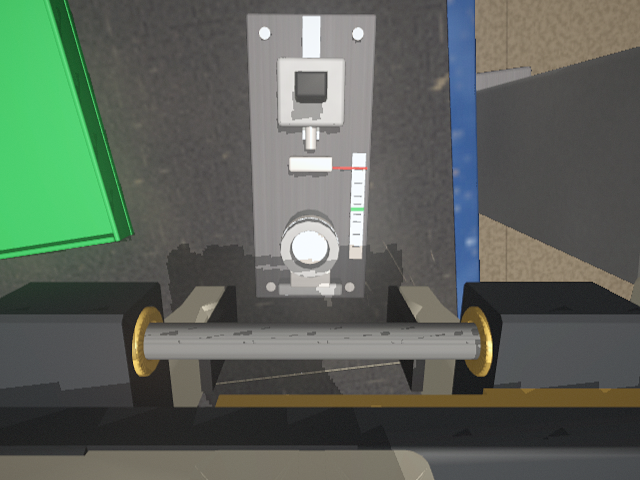

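Request:
{"op": "step_arm", "data": {"steps": "0 3 0 0 0 0 0.5;0 3 0 0 0 0 0.5;0 3 0 0 0 0 0.5;0 2 0 0 0 0 0.5;0 1.2 0 0 0 0 0.5;0 0 0 0 0 0 0.5;0 0 0 0 0 0 -0.3;0 0 0 0 0 0 -0.3;0 0 0 0 0 0 -0.3;0 0 0 0 0 0 -0.3;0 0 0 0 0 0 -0.3", "newtons": 15}}

```text
t: 16.78
tcp_pos: [0.4369, -0.0074, 0.0354]
tool_rot: [-1.572, 0.002, 3.009]
force: [-0.1, -0.6, 3.3]
finger_gap: 0.456
```

Request:
{"op": "step_arm", "data": {"steps": "0 -1 0 0 0 0 -0.3;0 -2.5 0 0 0 0 -0.3;0 -3 0 0 0 0 -0.3;0 -3 0 0 0 0 -0.3;0 -2.5 0 0 0 0 -0.3;0 0 0 0 0 0 -0.3"}}

```text
t: 17.28
tcp_pos: [0.439, -0.0067, 0.1598]
tool_rot: [-1.575, 0.008, 3.01]
force: [1.8, 0.6, -1.5]
finger_gap: 0.451
```

Request:
{"op": "step_arm", "data": {"steps": "-0.1 0 -3.5 0 0 0 -0.3;-0.1 0 -3.5 0 0 0 -0.3;-0.1 0 -3.5 0 0 0 -0.3;-0.1 0 -3.5 0 0 0 -0.3;-0.1 0 -3.5 0 0 0 -0.3;-0.1 0 -3.5 0 0 0 -0.3;0 0 -3.5 0 0 0 -0.3;0 0 -3.5 0 0 0 -0.3;0 0 0 0 0 0 -0.3;0 0 0 0 0 0 -0.3"}}

```text
t: 18.12
tcp_pos: [0.4789, 0.2708, 0.1538]
tool_rot: [-1.57, -0.001, 3.011]
force: [0.4, -1.4, -1.8]
finger_gap: 0.453
```

Run:
```python
from h import *
st=state(); print(st['tcp_pos'],st['tool_rot'],st['joints'].round(2),st['finger_gap'])
s,c=take('wrist','w12')
s,c=take('top','top1')
```

```text
[0.47886163 0.27079117 0.15379459] [-1.57024742e+00 -7.00989082e-04  3.01118931e+00] [ 0.87  0.22 -0.38 -0.   -0.97 -1.  ] 0.4532338641782987
```

View pics/w12.png

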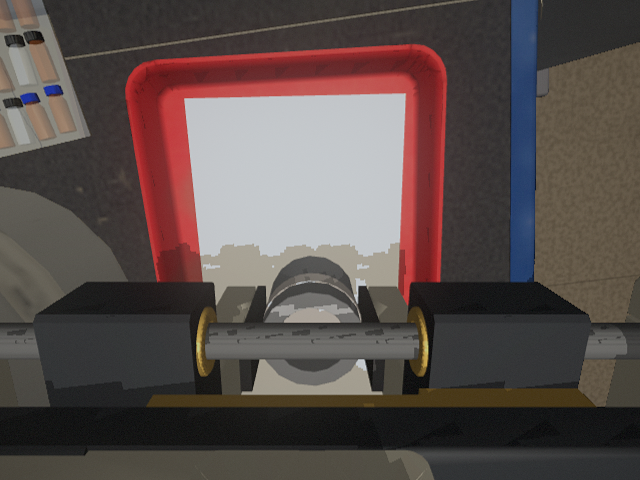

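View pics/top1.png

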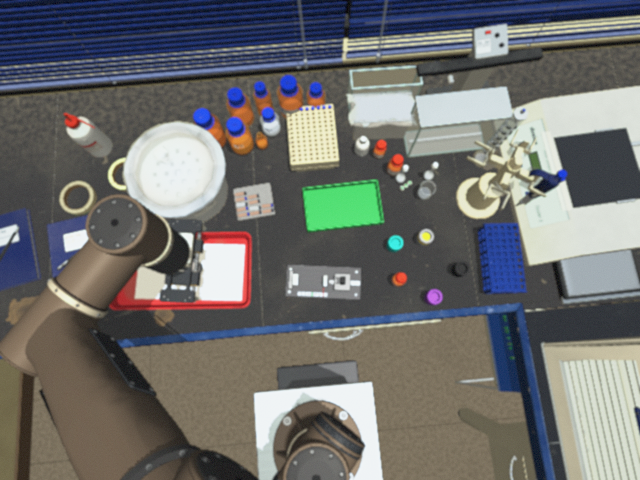

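Request:
{"op": "step_arm", "data": {"steps": "0 3 0 0 0 0 -0.3;0 3 0 0 0 0 -0.3;0 3 0 0 0 0 -0.3;0 1.5 0 0 0 0 -0.3;0 0.9 0 0 0 0 -0.3;0 0.5 0 0 0 0 -0.3;0 0.3 0 0 0 0 -0.3;0 0 0 0 0 0 -0.3;0 0 0 0 0 0 -0.3"}}

```text
t: 18.97
tcp_pos: [0.4798, 0.2696, 0.0336]
tool_rot: [-1.572, 0.001, 3.009]
force: [1.4, -0.8, -2.3]
finger_gap: 0.455
```

Request:
{"op": "step_arm", "data": {"steps": "0 0.1 0 0 0 0 -0.3;0 0.1 0 0 0 0 -0.3;0 0 0 0 0 0 -0.3;0 0 0 0 0 0 -0.3"}}

```text
t: 19.3
tcp_pos: [0.4797, 0.2698, 0.0318]
tool_rot: [-1.572, 0.001, 3.01]
force: [-2.0, -0.2, 5.3]
finger_gap: 0.45
```

Contact felt. Release and rise.

Request:
{"op": "step_arm", "data": {"steps": "0 0 0 0 0 0 0.1;0 0 0 0 0 0 0.3;0 0 0 0 0 0 0.5;0 0 0 0 0 0 0.5;0 -2 0 0 0 0 0.5;0 -3 0 0 0 0 0.5;0 -3 0 0 0 0 0.5;0 -3 0 0 0 0 0.5;0 -1.5 0 0 0 0 0.5;0 0 0 0 0 0 0.5;0 0 0 0 0 0 0.5"}}

```text
t: 20.22
tcp_pos: [0.4795, 0.2696, 0.1565]
tool_rot: [-1.573, 0.001, 3.009]
force: [0.8, 0.3, -1.0]
finger_gap: 0.752
```

Run:
```python
from h import *
st=state(); print(st['tcp_pos'],st['tool_rot'],st['finger_gap'])
s,c=take('wrist','w13'); print(onz(c,313,245,.049))
```

```text
[0.47950832 0.26960928 0.15654068] [-1.57290826e+00  1.18199385e-03  3.00891713e+00] 0.7520631261682564
[0.47841835 0.26842632 0.049     ]
```

View pics/w13.png

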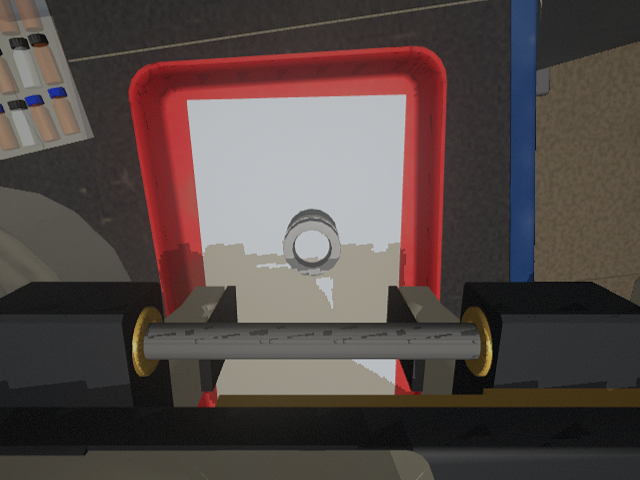

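Request:
{"op": "step_arm", "data": {"steps": "-0.8 -1 3.8 0 0 0 0.5;-0.8 -1 3.8 0 0 0 0.5;-0.8 -1 3.8 0 0 0 0.5;-0.8 0 3.8 0 0 0 0.5;-0.8 0 3.8 0 0 0 0.5;-0.8 0 3.8 0 0 0 0.5;-0.8 0 3.8 0 0 0 0.5;-0.8 0 3.8 0 0 0 0.5;-0.8 0 3.8 0 0 0 0.5;-0.8 0 3.8 0 0 0 0.5;-0.8 0 3.8 0 0 0 0.5"}}

```text
t: 21.18
tcp_pos: [0.5102, -0.1586, 0.1842]
tool_rot: [-1.571, -0.002, 3.009]
force: [0.9, -0.3, -0.8]
finger_gap: 0.749
```

Request:
{"op": "step_arm", "data": {"steps": "-0.8 0 3.8 0 0 0 0.6;-0.8 0 3.8 0 0 0 0.6;-0.8 0 3.8 0 0 0 0.6;-0.8 0 3.8 0 0 0 0.6;-0.8 1 3.8 0 0 0 0.6;0 1 0 0 0 0 0.6;0 1 0 0 0 0 0.6;0 0 0 0 0 0 0.6"}}

```text
t: 21.85
tcp_pos: [0.5236, -0.3496, 0.1513]
tool_rot: [-1.573, -0.006, 3.007]
force: [-0.1, 0.3, -0.4]
finger_gap: 0.799
```

Run:
```python
from h import *
st=state(); print(st['tcp_pos'],st['tool_rot'],st['joints'].round(2),st['finger_gap'])
s,c=take('wrist','w14')
```

```text
[ 0.52356556 -0.34964749  0.15134296] [-1.57280605 -0.00623012  3.0073671 ] [-0.28  0.35 -0.2  -0.   -1.03  0.15] 0.7987035022657026
```

View pics/w14.png

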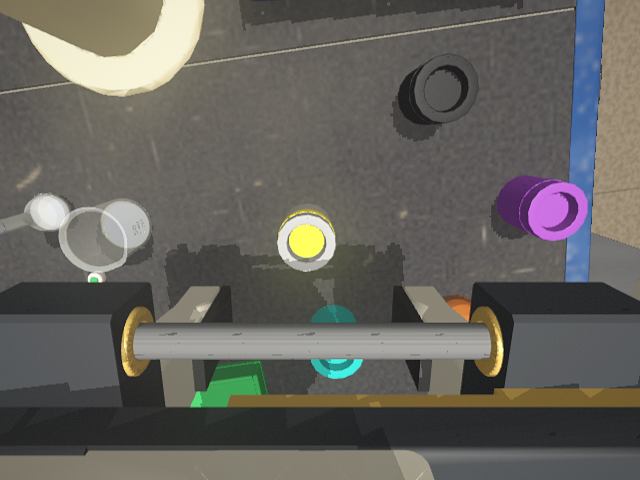

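Run:
```python
from h import *
s,c=load('w14'); s2,c2=load('w2')
p=onz(c,306.5,242.5,.046); print(p,tri([ray(c,306.5,242.5),ray(c2,414.9,71.1)])); print(rel([p[0],p[1],.026]))
```

```text
[ 0.52575559 -0.35369438  0.046     ] (array([ 0.52610023, -0.35362254,  0.04584948]), [np.float64(0.0003388192723391229), np.float64(0.00033881927233927783)])
[-0.25636801 12.70516171  0.42503026]
```

Request:
{"op": "step_arm", "data": {"steps": "-0.3 3 0.3 0 0 0 0.6;0 3 0 0 0 0 0.6;0 3 0 0 0 0 0.6;0 2 0 0 0 0 0.6;0 1.5 0 0 0 0 0.6;0 0 0 0 0 0 0.6;0 0 0 0 0 0 -0.25;0 0 0 0 0 0 -0.25;0 0 0 0 0 0 -0.25;0 0 0 0 0 0 -0.25;0 0 0 0 0 0 -0.25"}}

```text
t: 22.82
tcp_pos: [0.5285, -0.3538, 0.0317]
tool_rot: [-1.571, 0.001, 3.009]
force: [-3.2, 0.8, 2.0]
finger_gap: 0.483
```

Request:
{"op": "step_arm", "data": {"steps": "0 0 0 0 0 0 -0.25;0 0 0 0 0 0 -0.25"}}

```text
t: 22.98
tcp_pos: [0.5282, -0.3538, 0.0315]
tool_rot: [-1.571, 0.0, 3.009]
force: [-2.6, 3.0, 6.6]
finger_gap: 0.454
```

Request:
{"op": "step_arm", "data": {"steps": "0 0 0 0 0 0 -0.25;0 0 0 0 0 0 -0.25;0 -1 0 0 0 0 -0.25;0 -2.5 0 0 0 0 -0.25;0 -3 0 0 0 0 -0.25;0 -3 0 0 0 0 -0.25;0 -2.5 0 0 0 0 -0.25;0 0 0 0 0 0 -0.25;0 0 0 0 0 0 -0.25"}}

```text
t: 23.73
tcp_pos: [0.5293, -0.3541, 0.1529]
tool_rot: [-1.57, 0.004, 3.009]
force: [0.6, 0.1, -2.1]
finger_gap: 0.45
```

Run:
```python
from h import *
st=state(); print(st['tcp_pos'],st['tool_rot'],st['finger_gap'],st['force'])
s,c=take('wrist','w15'); s,c=take('scene','scene2')
print(rel([.4351,-.0146,.0]))
```

```text
[ 0.52926108 -0.35410764  0.15292251] [-1.57020727  0.00417956  3.00886254] 0.4500238449486471 [ 0.63775601  0.06192135 -2.06706698]
[ 13.66147436  15.0338777  -32.34402494]
```

View pics/w15.png

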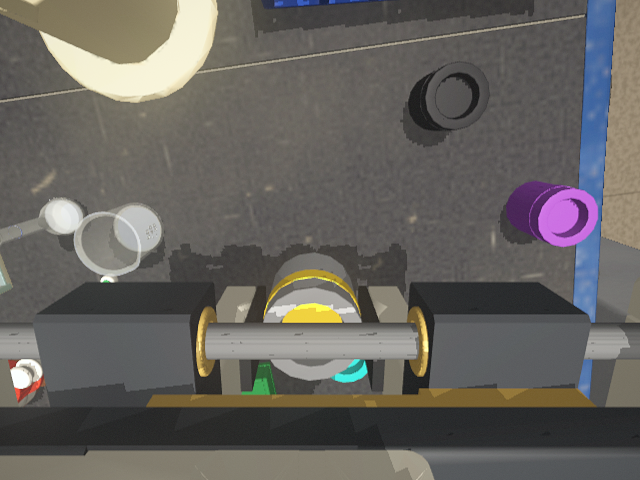

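View pics/scene2.png

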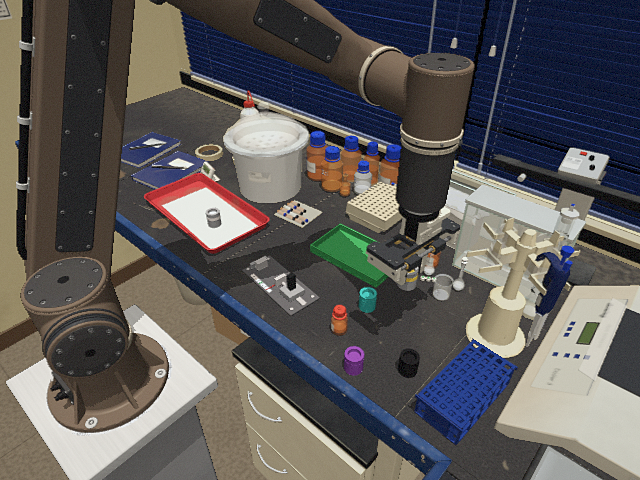

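Request:
{"op": "step_arm", "data": {"steps": "1.5 0 -3.6 0 0 0 -0.25;1.5 0 -3.6 0 0 0 -0.25;1.5 0 -3.6 0 0 0 -0.25;1.5 0 -3.6 0 0 0 -0.25;1.5 0 -3.6 0 0 0 -0.25;1.5 0 -3.6 0 0 0 -0.25;1.5 0 -3.6 0 0 0 -0.25;1.6 0 -3.6 0 0 0 -0.25;1.6 0 -3.5 0 0 0 -0.25;0 0 0 0 0 0 -0.25;0 0 0 0 0 0 -0.25"}}

```text
t: 24.75
tcp_pos: [0.4342, -0.0137, 0.1499]
tool_rot: [-1.57, -0.001, 3.014]
force: [0.3, -1.3, -0.8]
finger_gap: 0.456
```

Run:
```python
from h import *
st=state(); print(st['tcp_pos'],st['tool_rot'],st['finger_gap'],st['force'])
print(rel([.4351,-.0146,.0385]))
```

```text
[ 0.43423694 -0.01369722  0.14990375] [-1.57032311e+00 -1.26410249e-03  3.01385970e+00] 0.4556536215481254 [ 0.29432599 -1.29230986 -0.7577219 ]
[-0.11118513 11.1402791   0.07327693]
```

Request:
{"op": "step_arm", "data": {"steps": "-0.1 3 0.1 0 0 0 -0.25;0 3 0 0 0 0 -0.25;0 2.5 0 0 0 0 -0.25;0 1.2 0 0 0 0 -0.25;0 0.8 0 0 0 0 -0.25;0 0.4 0 0 0 0 -0.25;0 0.1 0 0 0 0 -0.25;0 0 0 0 0 0 -0.25;0 0 0 0 0 0 -0.25"}}

```text
t: 25.5
tcp_pos: [0.4367, -0.0166, 0.0412]
tool_rot: [-1.571, 0.001, 3.009]
force: [-0.1, 0.1, -2.2]
finger_gap: 0.452
```

Request:
{"op": "step_arm", "data": {"steps": "0 0.1 0 0 0 0 -0.25;0 0.1 0 0 0 0 -0.25;0 0.1 0 0 0 0 -0.25;0 0 0 0 0 0 -0.25;0 0 0 0 0 0 -0.25"}}

```text
t: 25.92
tcp_pos: [0.4361, -0.0166, 0.0377]
tool_rot: [-1.571, 0.0, 3.009]
force: [0.6, -0.4, -1.6]
finger_gap: 0.451
```

Request:
{"op": "step_arm", "data": {"steps": "0 0.1 0 0 0 0 -0.25;0 0 0 0 0 0 -0.25;0 0 0 0 0 0 -0.25"}}

```text
t: 26.17
tcp_pos: [0.4362, -0.0166, 0.0373]
tool_rot: [-1.571, 0.0, 3.01]
force: [-4.2, 0.9, 12.1]
finger_gap: 0.448
```

Contact. Release, rise, look.

Request:
{"op": "step_arm", "data": {"steps": "0 0 0 0 0 0 0.1;0 0 0 0 0 0 0.3;0 0 0 0 0 0 0.5;0 0 0 0 0 0 0.5;0 -2 0 0 0 0 0.5;0 -3 0 0 0 0 0.5;0 -3 0 0 0 0 0.5;0 -3 0 0 0 0 0.5;0 -0.6 0 0 0 0 0.5;0 0 0 0 0 0 0.5;0 0 0 0 0 0 0.5"}}

```text
t: 27.08
tcp_pos: [0.4359, -0.0165, 0.1524]
tool_rot: [-1.571, 0.0, 3.009]
force: [0.3, 0.8, -0.4]
finger_gap: 0.751
```

Run:
```python
from h import *
st=state(); print(st['tcp_pos'],st['tool_rot'],st['finger_gap'])
s,c=take('wrist','w16')
```

```text
[ 0.4359304  -0.01654055  0.15235347] [-1.57144370e+00  4.25260004e-04  3.00880336e+00] 0.7512356405070333
```

View pics/w16.png

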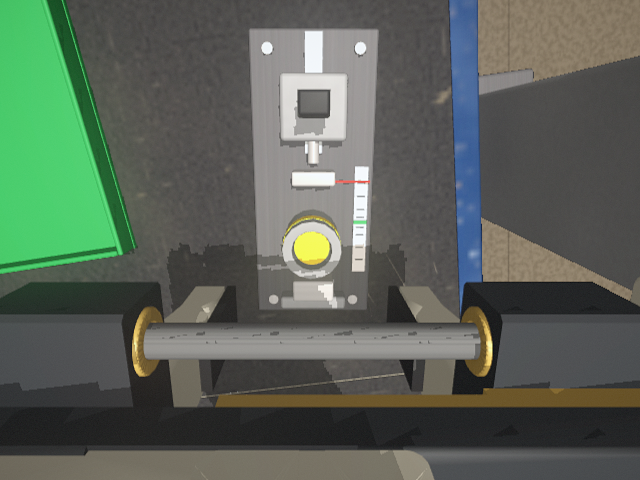

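Run:
```python
from h import *
s,c=load('w16'); p=onz(c,314,102.5,.069); print(p, rel([p[0],p[1],.041])); print(rel([.424,-.106,.041]))
save('z12',cv2.resize(s['pixels'][60:260,260:400],None,fx=3,fy=3,interpolation=2))
```

```text
[ 0.4224517  -0.10735322  0.069     ] [ 0.06771136 11.0631233   9.14963446]
[-0.06781725 11.06292661  8.99498507]
```

View pics/z12.png

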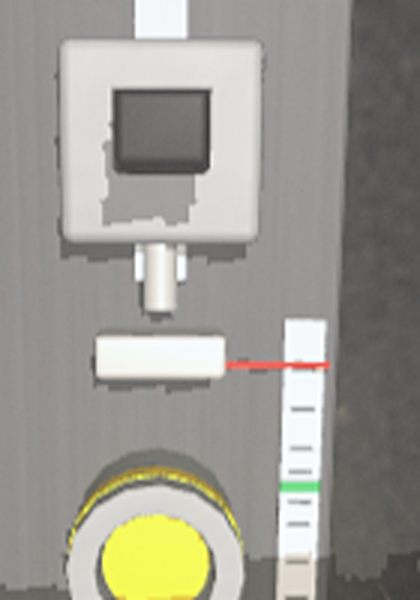

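Request:
{"op": "step_arm", "data": {"steps": "0 0 3 0 0 0 0;0 0 3 0 0 0 -0.2;0 0 3 0 0 0 -0.2;0 0 0 0 7 0 -0.2;0 0 0 0 7 0 -0.2;0 0 0 0 7 0 -0.2;0 0 0 0 7 0 -0.2;0 0 0 0 7 0 -0.2;0 0 0 0 7 0 -0.2;0 0 0 0 7 0 -0.2;0 0 0 0 7 0 -0.2;0 0 0 0 7 0 -0.2"}}

```text
t: 28.13
tcp_pos: [0.4232, -0.106, 0.1508]
tool_rot: [-1.567, -0.001, 1.903]
force: [-0.1, 1.0, 0.1]
finger_gap: 0.398
```

Request:
{"op": "step_arm", "data": {"steps": "0 0 0 0 7 0 -0.2;0 0 0 0 7 0 -0.2;0 0 0 0 7 0 -0.2;0 0 0 0 6 0 -0.2;0 0 0 0 0 0 -0.2;0 0 0 0 0 0 -0.2"}}

```text
t: 28.63
tcp_pos: [0.4235, -0.1059, 0.1513]
tool_rot: [-1.568, 0.001, 1.441]
force: [0.8, -0.0, 0.3]
finger_gap: 0.401
```

Run:
```python
from h import *
st=state(); print(st['tcp_pos'],st['tool_rot'],st['finger_gap'])
print(rel([.4235,-.1062,.041]))
```

```text
[ 0.42348632 -0.10592438  0.15130053] [-1.56831922e+00  7.14437426e-04  1.44148085e+00] 0.40132500276874844
[-0.01927517 11.0300235  -0.03223306]
```

Request:
{"op": "step_arm", "data": {"steps": "0 3 0 0 0 0 -0.2;0 3 0 0 0 0 -0.2;0 2.5 0 0 0 0 -0.2;0 1.5 0 0 0 0 -0.2;0 0.9 0 0 0 0 -0.2;0 0 0 0 0 0 -0.2;0 0 0 0 0 0 -0.75;0 0 0 0 0 0 -0.75;0 0 0 0 0 0 -0.75;0 0 0 0 0 0 -0.75", "newtons": 20}}

```text
t: 29.47
tcp_pos: [0.4247, -0.1057, 0.0443]
tool_rot: [-1.572, -0.0, 1.439]
force: [-0.2, -0.6, 0.3]
finger_gap: 0.166
```

Request:
{"op": "step_arm", "data": {"steps": "0.4 0 0 0 0 0 -0.75;0.4 0 0 0 0 0 -0.75;0.4 0 0 0 0 0 -0.75;0.3 0 0 0 0 0 -0.75;0.3 0 0 0 0 0 -0.75;0.3 0 0 0 0 0 -0.75;0.3 0 0 0 0 0 -0.75;0.2 0 0 0 0 0 -0.75;0 0 0 0 0 0 -0.75;0 0 0 0 0 0 -0.75"}}

```text
t: 30.3
tcp_pos: [0.4283, -0.0795, 0.0443]
tool_rot: [-1.572, -0.0, 1.439]
force: [-0.8, -0.4, 7.5]
finger_gap: 0.157
```

```bash
cat > g.py <<'E'
from h import *
import sys
n=sys.argv[1]
s,c=take('wrist',n); st=state(); print(st['tcp_pos'],st['force'],st['finger_gap'])
save('z'+n,cv2.resize(s['pixels'][100:340,200:480],None,fx=2.8,fy=2.5,interpolation=2)[:600,:800])
E
python3 g.py w17
```

```text
[ 0.42827544 -0.07952961  0.04425094] [-0.20995653 -0.96044579  7.21886219] 0.15820930211472328
```

View pics/zw17.png

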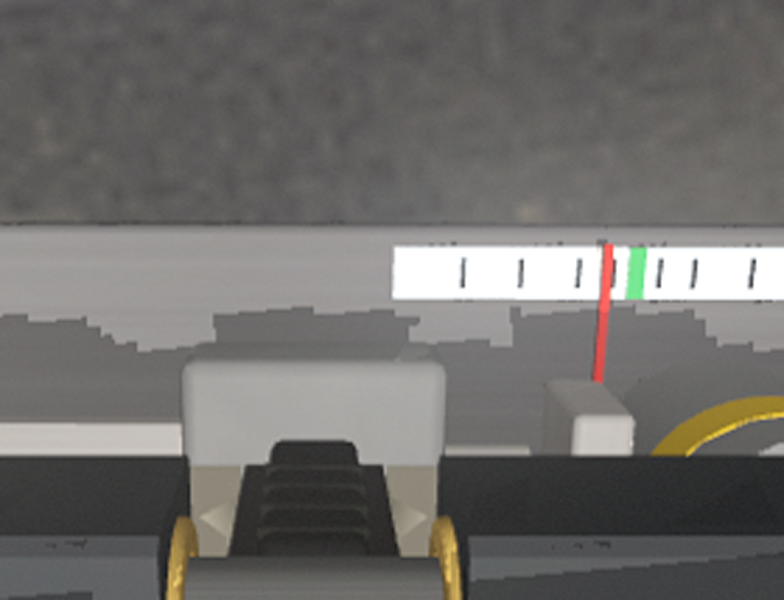

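Request:
{"op": "step_arm", "data": {"steps": "0.2 0 0 0 0 0 -0.75;0.2 0 0 0 0 0 -0.75;0.2 0 0 0 0 0 -0.75;0.2 0 0 0 0 0 -0.75;0 0 0 0 0 0 -0.75;0 0 0 0 0 0 -0.75"}}

```text
t: 30.85
tcp_pos: [0.4293, -0.0717, 0.0443]
tool_rot: [-1.572, -0.0, 1.439]
force: [0.3, -1.1, 6.5]
finger_gap: 0.158
```

```bash
python3 g.py w18
```

```text
[ 0.42933102 -0.07174425  0.04424998] [ 0.75413242 -2.16259152  6.49018791] 0.15755549974066238
```

View pics/zw18.png

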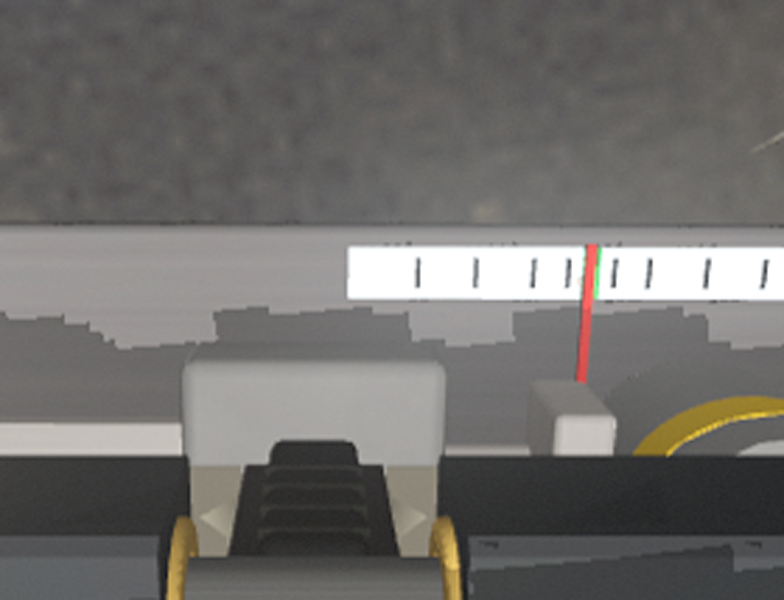

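Request:
{"op": "step_arm", "data": {"steps": "0.1 0 0 0 0 0 -0.75;0.1 0 0 0 0 0 -0.75;0 0 0 0 0 0 -0.75;0 0 0 0 0 0 -0.75"}}

```text
t: 31.23
tcp_pos: [0.4295, -0.0701, 0.0442]
tool_rot: [-1.572, 0.0, 1.439]
force: [0.4, -5.1, 6.4]
finger_gap: 0.157
```

```bash
python3 g.py w19
```

```text
[ 0.42952817 -0.07003885  0.04424386] [ 5.41386369e-03 -5.21808453e+00  7.43659245e+00] 0.1576589732675872
```

View pics/zw19.png

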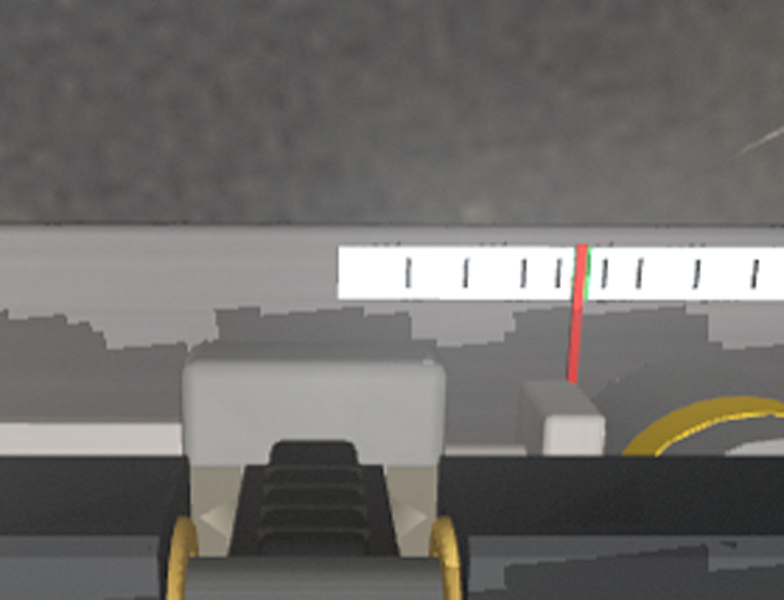

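Request:
{"op": "step_arm", "data": {"steps": "-0.3 0 0 0 0 0 -0.75;-0.4 0 0 0 0 0 -0.75;-0.5 0 0 0 0 0 -0.75;-0.5 0 0 0 0 0 -0.75;-0.4 0 0 0 0 0 -0.75;-0.4 0 0 0 0 0 -0.75;0 0 0 0 0 0 -0.75;0 0 0 0 0 0 -0.3;0 0 0 0 0 0 -0.2"}}

```text
t: 32.03
tcp_pos: [0.4257, -0.0945, 0.0437]
tool_rot: [-1.571, -0.0, 1.438]
force: [-0.3, 0.2, -0.9]
finger_gap: 0.253
```

Request:
{"op": "step_arm", "data": {"steps": "0 -2.5 0 0 0 0 -0.2;0 -3 0 0 0 0 -0.2;0 -3 0 0 0 0 -0.2;0 -2.7 0 0 0 0 -0.2;0 0 0 0 -7 0 0;0 0 0 0 -7 0 0;0 0 0 0 -7 0 0;0 0 0 0 -7 0 0;0 0 0 0 -7 0 0;0 0 0 0 -7 0 0"}}

```text
t: 32.87
tcp_pos: [0.4254, -0.0945, 0.1554]
tool_rot: [-1.571, -0.0, 2.177]
force: [0.2, -0.0, 0.3]
finger_gap: 0.501
```

Request:
{"op": "step_arm", "data": {"steps": "0 0 0 0 -7 0 0;0 0 0 0 -7 0 0;0 0 0 0 -7 0 0.2;0 0 0 0 -7 0 0.5;0 0 0 0 -7 0 0.5;0 0 0 0 -7 0 0.5;0 0 0 0 -6 0 0.5;0 0 -2.8 0 0 0 0.5;0 0 -2.9 0 0 0 0.5;0 0 -2.9 0 0 0 0.5;0 0 0 0 0 0 0.5;0 0 0 0 0 0 0.5"}}

```text
t: 33.87
tcp_pos: [0.4369, -0.0082, 0.1554]
tool_rot: [-1.571, -0.0, 3.012]
force: [-0.8, 0.3, -0.0]
finger_gap: 0.751
```

Run:
```python
from h import *
st=state(); print(st['tcp_pos'],st['tool_rot'],st['joints'].round(2))
print(rel([.4365,-.0067,.032]))
s,c=take('wrist','w20')
```

```text
[ 0.43694484 -0.00822563  0.15537586] [-1.57089947e+00 -3.67498196e-04  3.01191252e+00] [ 0.44  0.03 -0.6  -0.   -0.94 -0.56]
[ 0.05930558 12.33762365 -0.14425642]
```

View pics/w20.png

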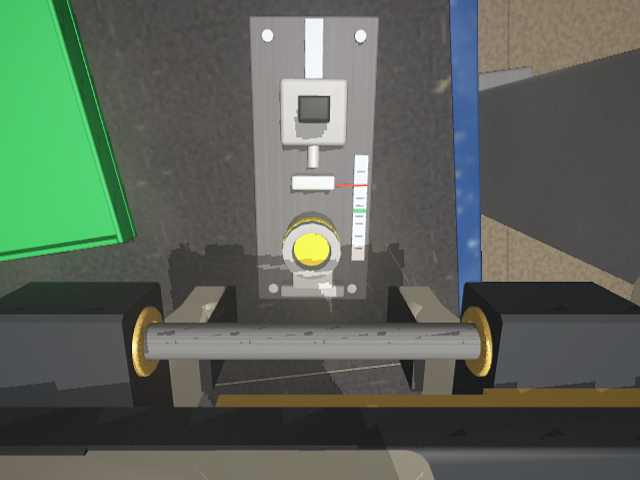

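Request:
{"op": "step_arm", "data": {"steps": "0 3 -0.1 0 0 0 0.5;0 3 -0.1 0 0 0 0.5;0 3 0 0 0 0 0.5;0 2 0 0 0 0 0.5;0 1.3 0 0 0 0 0.5;0 0 0 0 0 0 0.5;0 0 0 0 0 0 -0.3;0 0 0 0 0 0 -0.3;0 0 0 0 0 0 -0.3;0 0 0 0 0 0 -0.3;0 0 0 0 0 0 -0.3", "newtons": 15}}

```text
t: 34.83
tcp_pos: [0.4377, -0.0075, 0.0334]
tool_rot: [-1.572, 0.001, 3.009]
force: [-0.6, 0.7, 5.1]
finger_gap: 0.454
```

Request:
{"op": "step_arm", "data": {"steps": "0 -1 0 0 0 0 -0.3;0 -2.5 0 0 0 0 -0.3;0 -3 0 0 0 0 -0.3;0 -3 0 0 0 0 -0.3;0 -2.5 0 0 0 0 -0.3;0 0 0 0 0 0 -0.3"}}

```text
t: 35.33
tcp_pos: [0.44, -0.0069, 0.1578]
tool_rot: [-1.574, 0.008, 3.01]
force: [1.2, -0.8, -0.8]
finger_gap: 0.456
```

Request:
{"op": "step_arm", "data": {"steps": "0 0 -3.5 0 0 0 -0.3;0 0 -3.6 0 0 0 -0.3;0 0 -3.5 0 0 0 -0.3;0 0 -3.6 0 0 0 -0.3;0 0 -3.5 0 0 0 -0.3;0 0 -3.6 0 0 0 -0.3;0 0 -3.5 0 0 0 -0.3;0 0 -3.6 0 0 0 -0.3;0 0 -3.5 0 0 0 -0.3;0 0 -3.6 0 0 0 -0.3;0 0 0 0 0 0 -0.3;0 0 0 0 0 0 -0.3"}}

```text
t: 36.33
tcp_pos: [0.4837, 0.3457, 0.1515]
tool_rot: [-1.57, -0.001, 3.011]
force: [-0.5, -0.6, -2.6]
finger_gap: 0.454
```

Run:
```python
from h import *
st=state(); print(st['tcp_pos'],st['tool_rot'],st['joints'].round(2),st['finger_gap'])
s,c=take('wrist','w21')
```

```text
[0.48366944 0.34574488 0.15146643] [-1.56979888e+00 -8.79578264e-04  3.01097683e+00] [ 0.95  0.29 -0.28 -0.   -1.   -1.08] 0.45368287497755555
```

View pics/w21.png

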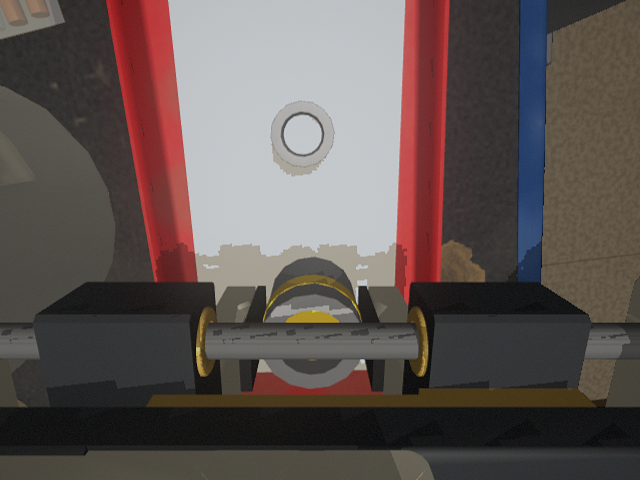

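Run:
```python
from h import *
s,c=load('w21'); print(onz(c,310,371,.003),onz(c,190,200,.003),onz(c,400,200,.003),onz(c,302,134,.049)); print(c[2])
```

```text
[0.50085015 0.46840704 0.003     ] [0.57272559 0.30769697 0.003     ] [0.41254586 0.32869229 0.003     ] [0.47970581 0.27073405 0.049     ]
[0.47433711 0.272273   0.30258454]
```

Request:
{"op": "step_arm", "data": {"steps": "0 3 0 0 0 0 -0.3;0 3 0 0 0 0 -0.3;0 3 0 0 0 0 -0.3;0 1.5 0 0 0 0 -0.3;0 0.9 0 0 0 0 -0.3;0 0.5 0 0 0 0 -0.3;0 0.1 0 0 0 0 -0.3;0 0 0 0 0 0 -0.3;0 0 0 0 0 0 -0.3"}}

```text
t: 37.13
tcp_pos: [0.4848, 0.3448, 0.0339]
tool_rot: [-1.573, 0.001, 3.009]
force: [0.4, 0.2, -1.1]
finger_gap: 0.45
```

Request:
{"op": "step_arm", "data": {"steps": "0 0.1 0 0 0 0 -0.3;0 0 0 0 0 0 -0.3;0 0 0 0 0 0 -0.3"}}

```text
t: 37.38
tcp_pos: [0.4844, 0.3445, 0.0322]
tool_rot: [-1.572, 0.001, 3.009]
force: [0.1, -0.5, -1.6]
finger_gap: 0.455
```

Request:
{"op": "step_arm", "data": {"steps": "0 0.1 0 0 0 0 -0.3;0 0.1 0 0 0 0 -0.3;0 0 0 0 0 0 -0.3;0 0 0 0 0 0 -0.3"}}

```text
t: 37.72
tcp_pos: [0.4843, 0.3444, 0.0299]
tool_rot: [-1.571, 0.0, 3.009]
force: [-1.2, -0.4, 2.9]
finger_gap: 0.452
```

Contact. Release, rise.

Request:
{"op": "step_arm", "data": {"steps": "0 0 0 0 0 0 0.1;0 0 0 0 0 0 0.3;0 0 0 0 0 0 0.5;0 0 0 0 0 0 0.5;0 -2 0 0 0 0 0.5;0 -3 0 0 0 0 0.5;0 -3 0 0 0 0 0.5;0 -3 0 0 0 0 0.5;0 -1.5 0 0 0 0 0.5;0 0 0 0 0 0 0.5;0 0 0 0 0 0 0.5"}}

```text
t: 38.63
tcp_pos: [0.4844, 0.3446, 0.1556]
tool_rot: [-1.573, 0.001, 3.009]
force: [0.3, -1.2, -1.6]
finger_gap: 0.752
```

Run:
```python
from h import *
st=state(); print(st['tcp_pos'],st['tool_rot'])
print(rel([.4254,-.0945,.155]))
s,c=take('wrist','w22'); take('scene','scene3')
```

```text
[0.48443442 0.3446238  0.15558673] [-1.57298913e+00  1.00836396e-03  3.00894482e+00]
[ 4.38246614e-02 -3.85285338e-02  4.43074231e+01]
```

View pics/w22.png

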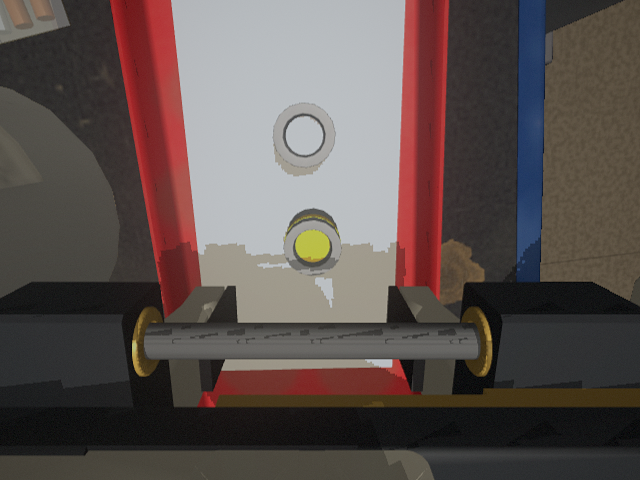

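Request:
{"op": "step_arm", "data": {"steps": "0 0 4 0 0 0 0;0 0 4 0 0 0 0;0 0 4 0 0 0 0;0 0 4 0 0 0 0;0 0 4 0 0 0 0;0 0 4 0 0 0 0;0 0 4 0 0 0 0;0 0 4 0 0 0 0;0 0 4 0 0 0 0;0 0 4 0 0 0 0;0 0 4 0 0 0 0;0 0 0.3 0 0 0 0"}}

```text
t: 39.73
tcp_pos: [0.423, -0.0995, 0.1533]
tool_rot: [-1.57, -0.003, 3.005]
force: [-0.5, 0.3, -0.5]
finger_gap: 0.498
```

Request:
{"op": "step_arm", "data": {"steps": "0 0 0 0 7 0 -0.2;0 0 0 0 7 0 -0.2;0 0 0 0 7 0 -0.2;0 0 0 0 7 0 -0.2;0 0 0 0 7 0 -0.2;0 0 0 0 7 0 -0.2;0 0 0 0 7 0 -0.2;0 0 0 0 7 0 -0.2;0 0 0 0 7 0 -0.2;0 0 0 0 7 0 -0.2;0 0 0 0 7 0 -0.2;0 0 0 0 7 0 -0.2"}}

```text
t: 40.73
tcp_pos: [0.4249, -0.095, 0.1534]
tool_rot: [-1.568, 0.0, 1.537]
force: [-0.0, 0.0, -0.5]
finger_gap: 0.396
```

Request:
{"op": "step_arm", "data": {"steps": "0 0 0 0 6 0 -0.2;0 0 0 0 0 0 -0.2;0 0 0 0 0 0 -0.2"}}

```text
t: 40.98
tcp_pos: [0.4251, -0.095, 0.1537]
tool_rot: [-1.569, 0.001, 1.442]
force: [0.1, 0.7, 0.1]
finger_gap: 0.398
```

Run:
```python
from h import *
st=state(); print(st['tcp_pos'],st['tool_rot'],st['finger_gap'])
print(rel([.4252,-.0942,.042]))
s,c=take('wrist','w23')
```

```text
[ 0.42512429 -0.09498737  0.15372039] [-1.56905138e+00  5.75199760e-04  1.44153988e+00] 0.3975409458965226
[ 0.08548265 11.17197881 -0.01685368]
```

View pics/w23.png

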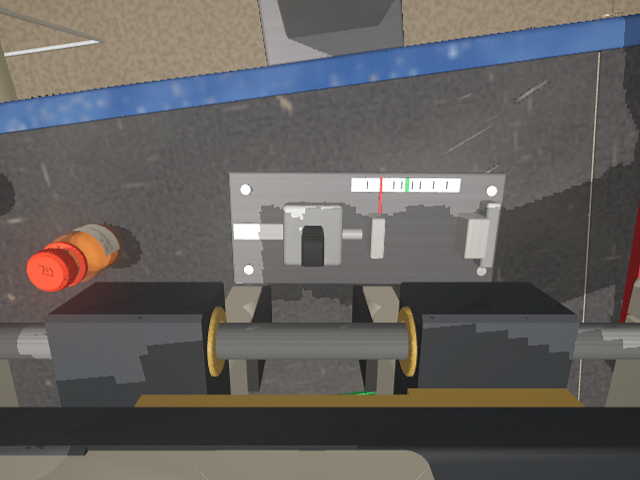

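Request:
{"op": "step_arm", "data": {"steps": "0.1 3 0 0 0 0 -0.2;0 3 0 0 0 0 -0.2;0 2.5 0 0 0 0 -0.2;0 1.5 0 0 0 0 -0.2;0 1.1 0 0 0 0 -0.2;0 0 0 0 0 0 -0.2;0 0 0 0 0 0 -0.75;0 0 0 0 0 0 -0.75;0 0 0 0 0 0 -0.75;0 0 0 0 0 0 -0.75", "newtons": 20}}

```text
t: 41.87
tcp_pos: [0.4264, -0.0939, 0.0444]
tool_rot: [-1.573, -0.0, 1.439]
force: [1.3, -3.0, 0.1]
finger_gap: 0.164
```

Request:
{"op": "step_arm", "data": {"steps": "0.5 0 0 0 0 0 -0.75;0.5 0 0 0 0 0 -0.75;0.5 0 0 0 0 0 -0.75;0.5 0 0 0 0 0 -0.75;0.5 0 0 0 0 0 -0.75;0.5 0 0 0 0 0 -0.75;0.5 0 0 0 0 0 -0.75;0.5 0 0 0 0 0 -0.75;0.5 0 0 0 0 0 -0.75;0.5 0 0 0 0 0 -0.75;0 0 0 0 0 0 -0.75;0 0 0 0 0 0 -0.75"}}

```text
t: 42.87
tcp_pos: [0.4333, -0.0432, 0.0444]
tool_rot: [-1.573, -0.001, 1.439]
force: [-1.5, 3.4, 7.3]
finger_gap: 0.158
```

Request:
{"op": "step_arm", "data": {"steps": "0.2 0 0 0 0 0 -0.75;0.2 0 0 0 0 0 -0.75;0.1 0 0 0 0 0 -0.75;0.1 0 0 0 0 0 -0.75;0 0 0 0 0 0 -0.75;0 0 0 0 0 0 -0.75"}}

```text
t: 43.37
tcp_pos: [0.4339, -0.0381, 0.0444]
tool_rot: [-1.572, -0.0, 1.439]
force: [-1.2, -4.0, 6.3]
finger_gap: 0.155
```

```bash
python3 g.py w24
```

```text
[ 0.43394845 -0.03806036  0.04437235] [ 1.23639735 -3.06842399  6.26411253] 0.1594817144912186
```

View pics/zw24.png

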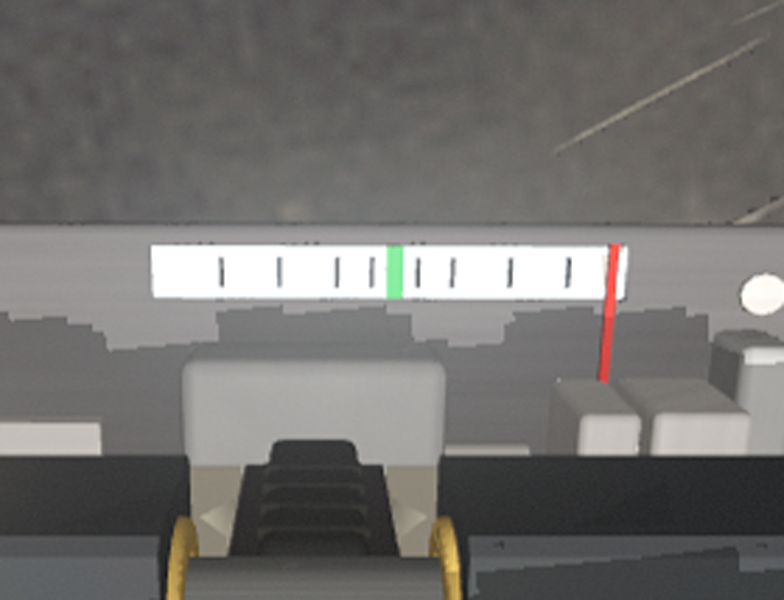

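Request:
{"op": "step_arm", "data": {"steps": "0.1 0 0 0 0 0 -0.75;0 0 0 0 0 0 -0.75;0 0 0 0 0 0 -0.75"}}

```text
t: 43.67
tcp_pos: [0.4339, -0.0379, 0.0444]
tool_rot: [-1.572, 0.001, 1.439]
force: [3.2, -11.2, 6.6]
finger_gap: 0.157
```

Request:
{"op": "step_arm", "data": {"steps": "0.1 0 0 0 0 0 -0.75;0 0 0 0 0 0 -0.75;0 0 0 0 0 0 -0.75"}}

```text
t: 43.92
tcp_pos: [0.4338, -0.0378, 0.0443]
tool_rot: [-1.572, 0.002, 1.44]
force: [3.5, -18.4, 4.5]
finger_gap: 0.158
```

At the end stop (force rises, no motion). Back off the load, release and rise.

Request:
{"op": "step_arm", "data": {"steps": "-0.1 0 0 0 0 0 -0.75;0 0 0 0 0 0 -0.3;0 0 0 0 0 0 -0.2;0 0 0 0 0 0 -0.2;0 -2.5 0 0 0 0 -0.2;0 -3 0 0 0 0 -0.2;0 -3 0 0 0 0 -0.2;0 -3 0 0 0 0 -0.2;0 -3 0 0 0 0 -0.2;0 0 0 0 0 0 -0.2;0 0 0 0 0 0 -0.2"}}

```text
t: 44.83
tcp_pos: [0.4342, -0.0367, 0.1901]
tool_rot: [-1.574, -0.002, 1.439]
force: [-0.9, 1.0, -0.9]
finger_gap: 0.4
```

Run:
```python
from h import *
s,c=take('wrist','w25'); take('scene','scene4'); s,c=take('top','top4')
save('z25',cv2.resize(s['pixels'][140:340,90:490],None,fx=2,fy=2,interpolation=2))
```

```text
(no output)
```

View pics/w25.png

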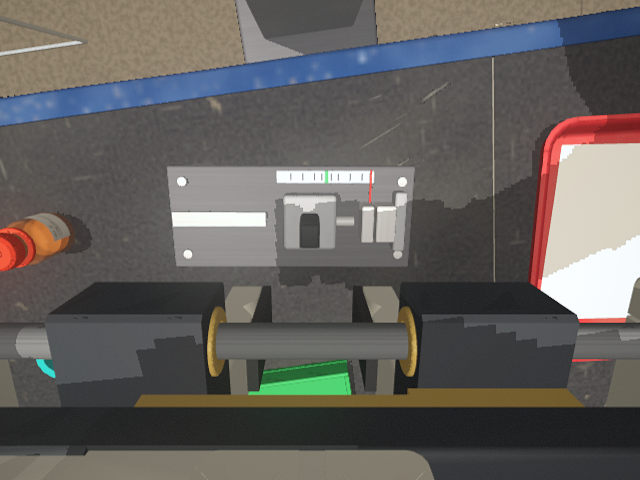

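View pics/scene4.png

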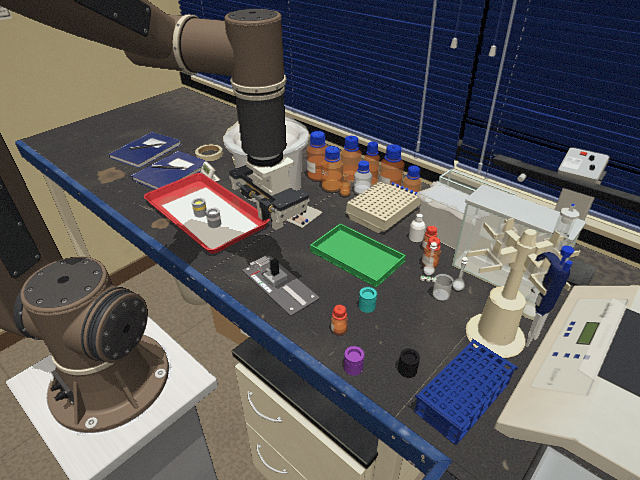

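View pics/z25.png

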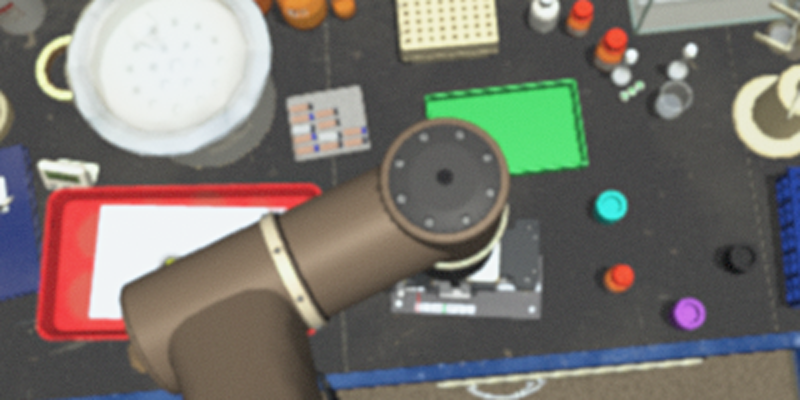

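```bash
python3 -c "
from plant import close_job; print(close_job())"
```

```text
the job is handed in; nothing more can be done
None
```

I gauged both adapters and stood them upright in the red tray, then shut the empty gauge; the job is handed in at about 45 s. There was no blue adapter on the bench.

- **White:** the pointer stayed on the green 40 mm mark with the face pushed back about 3.6 mm.
- **Yellow:** it also read 40 mm, with the face pushed back about 4.7 mm. Its rim had looked slightly larger than the white one's in an early wrist picture, but the gripper opening on both was the same (about 0.45) and agreed with the gauge.
- **Gauge:** the carriage was pushed to its end stop. The pointer read about 2 mm, and pushing harder only raised the force to about 18 N without moving it.

**Last pictures:**
- The scene view shows both adapters upright in the red tray and the green tray empty.
- The beaker, both thin-necked flasks, the bottle and the coloured look-alikes stand as they did at the start. I could not tell which flask is the one named in the task.
- The gripper is clear of everything.

My first estimate of the jaw gap, from the position of the post, disagreed with the scale by about 3 mm. I went by the scale.

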